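# Hold the sample rack against the shaker's clamp bar

### The job

The rack of sample vials has to be clamped on the shaker: first press shut every vial cap that still stands open, then slide the rack over the platform until its long side lies flush along the foam-sleeved clamp bar at the far edge. Press it against that bar with a steady push of about 10 N, so that a colleague can fit the second bar and tighten the knobs, and finish while still holding it so: do not let go. All vials stay upright in the rack, and the loose star knob and spanner on the platform and the things on the bench are left alone.

Things in the scene. Friction and masses are not known exactly. Their poses are not given: they have to be found in the camera images.
- shaker: bench-top shaker, white, fixed. Origin: centre of its underside on the bench; z up. Its aluminium platform, 320 (x) x 360 (y) mm, lies 105 mm above the origin; the rack stands on it. Rails 16 mm tall along y = -168 and +168 mm. Across the far edge, parallel to y, the clamp bar between end blocks with star knobs (x = 112 mm, 62 mm above the platform). Control panel on -x side
- sleeve (a joint): squeeze of the clamp bar's black foam sleeve towards the shaker's +x, m: 0 untouched, at most 0.010; it gives 0.4 mm per N (10 N = 0.004). The sleeve is a cylinder of 30 mm diameter, 250 mm long, axis at x = 112 mm from the shaker's origin, 27 mm above the platform: untouched, its face towards -x is at x = 97 mm
- rack: loose white plastic vial rack on the platform, 100 (x) x 144 (y) x 45 mm tall. Origin: centre of its underside; z up; its +x long side goes against the foam sleeve. 2 x 4 cells 31 mm square over a 3 mm floor: rows at x = -22 and 22, cells at y = -52.5, -17.5, 17.5, 52.5 mm. With the vials about 0.5 kg; takes 1 to 3 N to slide
- vial1: loose sample vial standing in a cell of the rack (which one varies), 29 mm diameter, rim at z = 64 mm. Origin: centre of its underside, 3 mm above the rack's; z up. Cap hinge: line parallel to y through x = 16.5, z = 64 mm. The shut cap is a disc of 31 mm diameter centred on the vial, top at z = 69 mm, with a thumb tab on the -x side reaching x = -20.5 mm
- vial2: another such vial, same sizes and axes as vial1
- vial3: another such vial, same sizes and axes as vial1
- vial4: another such vial, same sizes and axes as vial1
- vial5: another such vial, same sizes and axes as vial1
- vial6: another such vial, same sizes and axes as vial1
- vial7: another such vial, same sizes and axes as vial1
- vial8: another such vial, same sizes and axes as vial1
- cap1 (a joint): opening angle of the hinged cap of vial1, rad: 0 pressed shut, pi/2 standing straight up above the hinge, more leaning away to the vial's +x. Stiff plastic hinge, stays where it is left, turns with about 0.5 N at the thumb tab
- cap2 (a joint): the same for the cap of vial2
- cap3 (a joint): the same for the cap of vial3
- cap4 (a joint): the same for the cap of vial4
- cap5 (a joint): the same for the cap of vial5
- cap6 (a joint): the same for the cap of vial6
- cap7 (a joint): the same for the cap of vial7
- cap8 (a joint): the same for the cap of vial8
- star_knob: loose black star knob, 40 mm across, 26 mm tall, on the platform near its +y rail; origin at its underside. Leave alone
- second_bar: loose second clamp bar, 358 mm long along its y, with 30 mm thick foam sleeve and grey end blocks, on the bench to the left of the shaker; origin at mid length, underside. Leave alone
- bottle: white bottle, 60 mm diameter, 150 mm tall, on the bench to the right of the shaker; origin at its underside. Leave alone
- jar: white jar, 72 mm diameter, 85 mm tall, on the bench to the right of the shaker; origin at its underside. Leave alone
- spanner: steel spanner 150 mm long, lying along x on the platform near its -y rail; origin near mid length. Leave alone
Not all that is in view belongs to the job. Leave any pink look-alike of the vial2 alone.

How it is judged:
On the way:
1. all eight caps are shut, before the rack is pressed against the clamp bar (value of joint each of cap1, cap2, cap3, cap4, cap5, cap6, cap7, cap8 below 0.1 rad and contact force between rack and sleeve below 1 N), for 0.2 s.
At the end, for the whole second after the job is handed in: All eight caps are within 0.10 rad of shut; the rack stands flat on the platform with its long side along the clamp bar (within 0.05 rad), at rest, held there by the robot with 5 to 16 N between rack and foam sleeve all through the last second; every vial stands upright on the floor of its cell (value of joint each of cap1, cap2, cap3, cap4, cap5, cap6, cap7, cap8 below 0.1 rad and contact force between rack and sleeve between 5 and 16 N and contact force between any of the fingers, the arm and rack above 3 N and angle between the x axis of rack and the x axis of shaker, either way round below 0.05 rad and angle between rack's own z axis and vertical below 0.05 rad and linear speed of rack below 0.01 m/s and z of rack in the frame of shaker between 0.1 and 0.11 m and z of each of vial1, vial2, vial3, vial4, vial5, vial6, vial7, vial8 in the frame of rack below 0.012 m and angle between each of vial1, vial2, vial3, vial4, vial5, vial6, vial7, vial8's own z axis and vertical below 0.2 rad); the arm keeps its last pose, push and grip.
It fails at once if a vial is tipped over or pulled out of the rack (angle between any of vial1, vial2, vial3, vial4, vial5, vial6, vial7, vial8's own z axis and vertical above 0.5 rad or z of any of vial1, vial2, vial3, vial4, vial5, vial6, vial7, vial8 in the frame of rack above 0.03 m).
It fails at once if the star knob, second bar, bottle, jar or spanner is moved (more than 15 mm) (distance of any of star_knob, second_bar, bottle, jar, spanner from where it was at the start of the episode above 0.015 m).
It also fails if it takes over 72 s, if anything falls off the work surface, if the arm or the gripper's body presses on something with over 40 N, if the wrist force passes 120 N, or if a joint passes its speed limit or range.

### The arm

A 6-joint arm with a two-finger parallel gripper is mounted at the origin on the work surface. World frame = base frame: x ahead of the robot, y to its left, z up, the work surface at z = 0. Lengths are in m, angles in rad, forces in N, time in s.
With the tool pointing down it reaches from about 0.275 to 0.725 m from the base axis. Payload 5.6 kg.
Tool frame: the origin (TCP) lies midway between the tips of the shut fingers; the grasp point (between the pads) lies arm.pinch_z behind it (arm.pinch_z is the distance from the TCP to the grasp point, in m); z points along the fingers, y is the direction in which the jaws open and shut (so a half turn about z gives the same grasp; the last joint's range is limited). The gripper opens to 85 mm and grips with 20 to 120 N. Pads are 22 mm wide; open, the fingers measure 114 mm over their backs; the gripper's body (76 mm by 85 mm) begins 54 mm behind the grasp point. The pads swing forward as they close: fully open they stand 13 mm farther back than shut.
Start: joints at [-1.039, 0.255, 0.108, 0, -1.424, -0.285], TCP at [0.134, -0.533, 0.202] pointing down, gripper open.
Joint ranges: [-2.95, 2.95], [-1.21, 1.97], [-1.09, 1.5], [-2.87, 1.71], [-2.94, -0.07], [-3.05, 3.05]. Speed limits (rad/s): [2.57, 2.57, 3.14, 3.14, 3.14, 3.14].

### API

Orientations are given as a unit quaternion [w, x, y, z].
In Python, from bench import arm, vision gives the robot as it stands. The module is installed in compiled form; this text tells all that it offers.
- The arm moves only by the tool drive_tool, never from a script. Its argument "moves" is text: rows parted by semicolons, each of 7 numbers parted by spaces: the shift along the tool's x, y, z in cm, then the turn, a rotation vector about the tool's x, y, z in rad, then the opening, from 0 (shut) to 1 (fully open). In form: x y z ax ay az hand; .... A call has 1 to 12 rows; each row shifts and turns the commanded pose from where the row before left it, along the tool's axes as they then stand; what a row does not reach is not made up. A row lasts 1/8 s, in which the tool goes at most 62.5 mm and 10.7 degrees, less where a joint would pass 70% of its speed; a pose out of reach is approached as far as the arm can. A call with a gripper value outside its range is refused whole. The fingers move at their own pace and stop on an object; the grip force is fixed at half the most. Time passes only in rows, so rows that do not move let the fingers close. It gives the time, the measured TCP pose, the force and the opening at its end, in the units of the state.
- arm.get_obs(): the state, without advancing time (a new reading comes with each control period).
- vision.snapshot(name): name is "scene" or "top"; returns a dict with "color" (480x640x3 uint8, red, green, blue), "mtx" (3x3 intrinsics, pixels), "pose" (4x4, takes a point from camera to world coordinates). Camera axes: x right, y up, looking along -z (the intrinsics and any distortion apply to the point x, -y, -z); pixel columns grow to the right and rows downward; lengths in m; the calibration is good to about 2 mm. A picture is of the moment at which its call begins. There is no depth.
- arm.finish_job(): hands the job in, once; it reports no verdict.
The state is a dict: "t": time; "qpos": joint angles; "qd": joint speeds; "tau": joint torques, N m; "position": TCP position; "orientation": TCP orientation; "contact_force": force on the tool from outside, world axes, zero at the start; "ft_torque": the same for the moment, N m; "opening": finger opening in m.
Only numpy, scipy, OpenCV 4.12 (cv2) and the standard library are available. Lean on these libraries where they do the work, as an engineer would, in place of code of your own. Each camera call takes 0.05 s, during which the arm holds its last target.

## Working session

There is one attempt and no reset: what is moved stays moved. The work goes in short steps, Python scripts to look and compute and a tool call to move; the robot and the scene stay as the last step left them, time stands still between calls to the robot, and variables do not carry over. Pictures are saved under pics/ and viewed, and the job is handed in when it is done.

Besides the shell and the picture viewer there is one more tool, called after ">>>" as a command line: name --argument value ..., lists and objects as JSON in quotes. drive_tool: Moves the arm, as the interface text tells. Its arguments: {"type":"object","properties":{"moves":{"type":"string"}},"required":["moves"]}

```bash
mkdir -p pics; cat > h.py <<'E'
import numpy as np, cv2
from bench import arm, vision
def snap(n,f):
    s=vision.snapshot(n); cv2.imwrite('pics/'+f,s['color'][:,:,::-1]); np.savez('pics/'+f+'.npz',mtx=s['mtx'],pose=s['pose'],color=s['color']); return s
def proj(s,P):
    P=np.atleast_2d(P); T=np.linalg.inv(s['pose']); c=P@T[:3,:3].T+T[:3,3]; c=c*[1,-1,-1]; u=c@s['mtx'].T; return u[:,:2]/u[:,2:]
def ray(s,u,v,z):
    d=np.linalg.solve(s['mtx'],[u,v,1.])*[1,-1,-1]; d=s['pose'][:3,:3]@d; o=s['pose'][:3,3]; return o+d*(z-o[2])/d[2]
E
python3 - <<'E'
from h import *
for n in('scene','top'):
    s=snap(n,n+'0.png'); print(s['pose'].round(3),s['mtx'].round(1),s.keys())
o=arm.get_obs(); print(o, arm.pinch_z)
E
```

```text
[[ 0.495 -0.688  0.531  1.279]
 [ 0.869  0.379 -0.319 -0.445]
 [ 0.018  0.619  0.785  1.122]
 [ 0.     0.     0.     1.   ]] [[512.7   0.  318. ]
 [  0.  512.7 237.1]
 [  0.    0.    1. ]] dict_keys(['color', 'mtx', 'pose'])
[[ 0.017  0.983 -0.183  0.332]
 [-1.     0.019  0.012 -0.031]
 [ 0.015  0.183  0.983  1.722]
 [ 0.     0.     0.     1.   ]] [[592.    0.  318.6]
 [  0.  592.  246.2]
 [  0.    0.    1. ]] dict_keys(['color', 'mtx', 'pose'])
{'t': 0.1, 'qpos': array([-1.03938099e+00,  2.55698729e-01,  1.07160626e-01, -4.03680839e-04,
       -1.42393072e+00, -2.84604648e-01]), 'qd': array([ 0.00108161, -0.00108691,  0.00413544,  0.00126   , -0.00143621,
       -0.0007327 ]), 'tau': array([-1.41041925e-03, -3.87601054e+01,  2.38473254e+01,  5.37783131e+00,
       -3.81497914e-03, -3.07787434e-05]), 'position': array([ 0.13429987, -0.53284742,  0.20169393]), 'orientation': array([-1.48555545e-04, -1.23062838e-01,  9.92398508e-01,  8.46818842e-04]), 'contact_force': array([ 0.10125969, -0.72689481, -0.03038705]), 'ft_torque': array([-0.010373  , -0.00085357, -0.05385465]), 'opening': 0.08515815569755739} 0.0187
```

View pics/scene0.png

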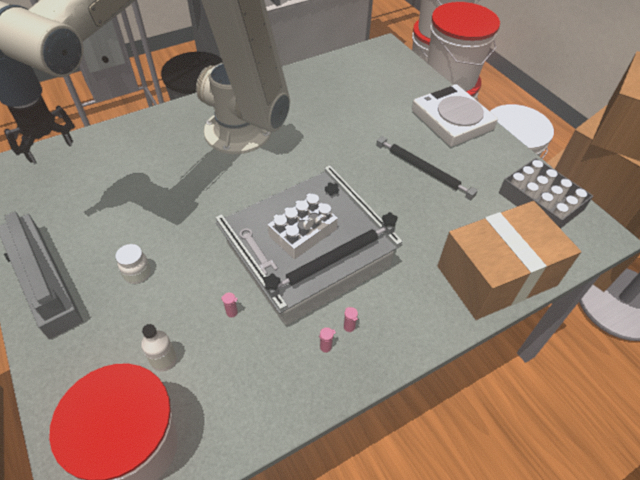

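View pics/top0.png

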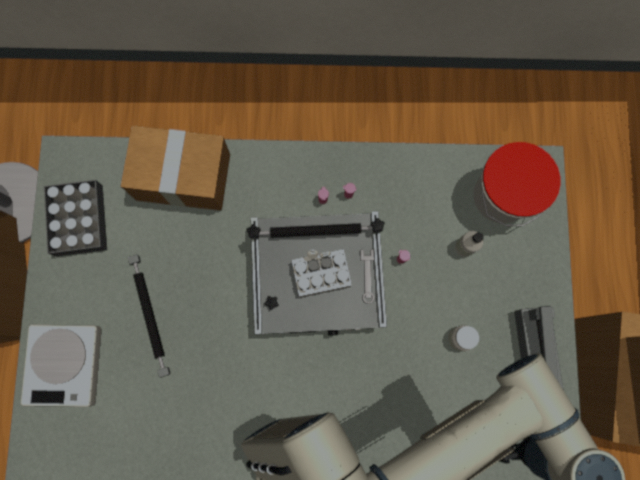

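```bash
python3 - <<'E'
from h import *
a=cv2.imread('pics/top0.png')[205:345,240:400]; cv2.imwrite('pics/topz.png',cv2.resize(a,None,fx=5,fy=4.2857 if 0 else 4.28,interpolation=cv2.INTER_CUBIC))
a=cv2.imread('pics/scene0.png')[160:320,210:410]; cv2.imwrite('pics/scz.png',cv2.resize(a,None,fx=3.75,fy=3.75,interpolation=cv2.INTER_CUBIC))
a=cv2.imread('pics/scene0.png')[185:260,260:345]; cv2.imwrite('pics/scz2.png',cv2.resize(a,None,fx=8,fy=8,interpolation=cv2.INTER_CUBIC))
E
```

```text
(no output)
```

View pics/topz.png

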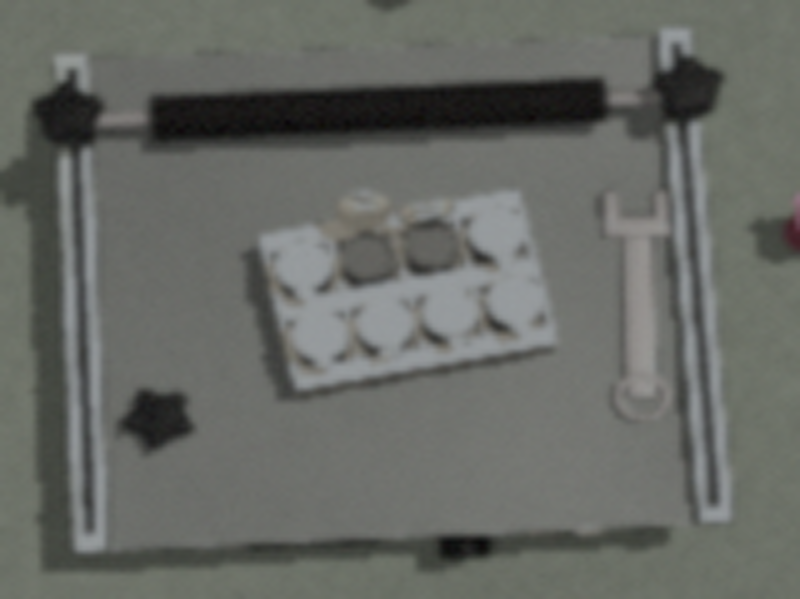

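View pics/scz.png

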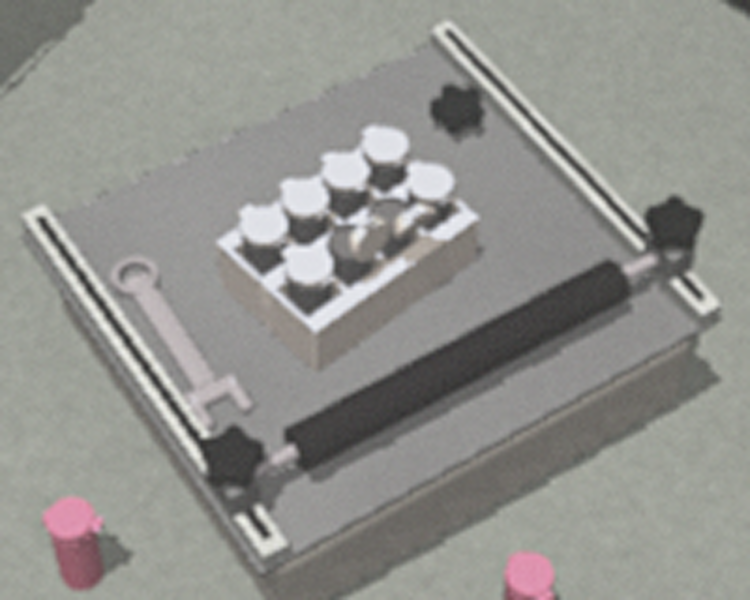

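View pics/scz2.png

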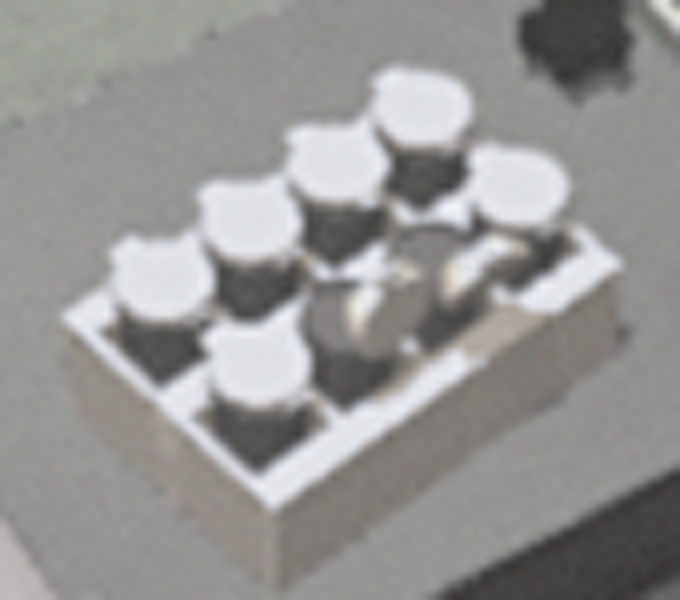

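```bash
cat > fit.py <<'E'
from h import *
from scipy.optimize import least_squares
T=dict(np.load('pics/top0.png.npz')); S=dict(np.load('pics/scene0.png.npz'))
tz=lambda a:np.array(a)/[5,4.28]+[240,205]
sz=lambda a:np.array(a)/3.75+[210,160]
def tf(p,L):
    c,s=np.cos(p[2]),np.sin(p[2]); L=np.array(L,float); return np.c_[p[0]+c*L[:,0]-s*L[:,1],p[1]+s*L[:,0]+c*L[:,1],L[:,2]]
# order: sleeve +y, sleeve -y, rail +y near, rail -y near, rail +y far, rail -y far
ti=tz([(152,118),(605,100),(90,550),(714,520),(72,55),(676,30)])
si=sz([(615,280),(303,447),(447,28),(38,212),(708,303),(270,545)])
def loc(h): return [(.112,.125,.132),(.112,-.125,.132),(-h,.168,.121),(-h,-.168,.121),(h,.168,.121),(h,-.168,.121)]
def res(p):
    W=tf(p[:3],loc(p[3])); return np.r_[(proj(T,W)-ti).ravel(),(proj(S,W)-si).ravel()]
r=least_squares(res,[.5,0,0,.16],loss='soft_l1'); print(r.x,res(r.x).reshape(-1,2).round(1).tolist())
sh=r.x
# rack: top corners order +x+y, +x-y, -x+y, -x-y at z=.15
rt=tz([(262,236),(520,193),(297,388),(555,346)])
z2=lambda a:np.array(a)/8+[260,185]
rs=z2([(622,262),(275,505),(62,318)])
rl=[(.05,.072,.15),(.05,-.072,.15),(-.05,.072,.15),(-.05,-.072,.15)]
def res2(p):
    W=tf(p,rl); return np.r_[(proj(T,W)-rt).ravel(),(proj(S,W[[0,1,3]])-rs).ravel()]
r=least_squares(res2,[.5,0,0]); print('rack',r.x,res2(r.x).reshape(-1,2).round(1).tolist())
rk=r.x
c,s=np.cos(sh[2]),np.sin(sh[2]); d=rk[:2]-sh[:2]; print('rack in shaker',c*d[0]+s*d[1],-s*d[0]+c*d[1],rk[2]-sh[2])
np.savez('fit.npz',sh=sh,rk=rk)
print('sleeve face mid',tf(sh[:3],[(.097,0,.132)]))
L=[(x,y,.172) for x in(.022,-.022) for y in(.0525,.0175,-.0175,-.0525)]
print('rims',tf(rk,L).round(4))
E
python3 fit.py
```

```text
[ 0.5631595  -0.04854967  0.06640786  0.15693279] [[-0.4, -0.8], [-0.1, -0.7], [-0.4, -1.9], [-0.1, -1.1], [-0.3, -0.4], [-0.3, 0.0], [0.1, -1.0], [-2.9, 0.1], [-1.7, -1.2], [-1.2, -1.1], [-0.3, 0.2], [0.1, -0.6]]
rack [ 0.55563897 -0.05886125  0.22355026] [[-1.0, -0.9], [-0.3, -1.5], [-0.6, -0.0], [0.6, -1.2], [-0.6, -0.8], [-1.0, -0.6], [-1.0, -1.4]]
rack in shaker -0.008188220723733049 -0.009789794326180323 0.15714240047909828
sleeve face mid [[ 0.65994569 -0.04211284  0.132     ]]
rims [[ 0.5655 -0.0028  0.172 ]
 [ 0.5732 -0.0369  0.172 ]
 [ 0.581  -0.071   0.172 ]
 [ 0.5887 -0.1052  0.172 ]
 [ 0.5225 -0.0125  0.172 ]
 [ 0.5303 -0.0467  0.172 ]
 [ 0.5381 -0.0808  0.172 ]
 [ 0.5458 -0.1149  0.172 ]]
```

```bash
cat > ov.py <<'E'
from fit import *
t=np.linspace(0,2*np.pi,40)
def cap(yc,a):
    lx=np.r_[-16.5+15.5*np.cos(t),-37]/1000; ly=np.r_[15.5*np.sin(t),0]/1000
    hx=.022+.0165; h=.172
    x=hx+lx*np.cos(a)*1 ; z=h-lx*np.sin(a)
    return tf(rk,np.c_[x,yc+ly,z])
for nm,I,sc,x0,y0,x1,y1 in(('t',T,12,290,240,355,300),('s',S,10,265,185,345,245)):
  rows=[]
  for a in(1.6,2.0,2.4):
    im=cv2.resize(np.ascontiguousarray(I['color'][y0:y1,x0:x1,::-1]),None,fx=4,fy=4,interpolation=cv2.INTER_CUBIC)
    if a==1.6: rows.append(im.copy())
    for yc,col in((.0175,(0,0,255)),(-.0175,(255,100,0))):
      u=(proj(I,cap(yc,a))-[x0,y0])*4; cv2.polylines(im,[u.astype(int)[:,None]],False,col,1)
    rows.append(im)
  g=np.vstack([np.hstack(rows[:2]),np.hstack(rows[2:])])
  cv2.imwrite('pics/ov_%s.png'%nm,g)
E
python3 ov.py >/dev/null
```

```text
(no output)
```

View pics/ov_t.png

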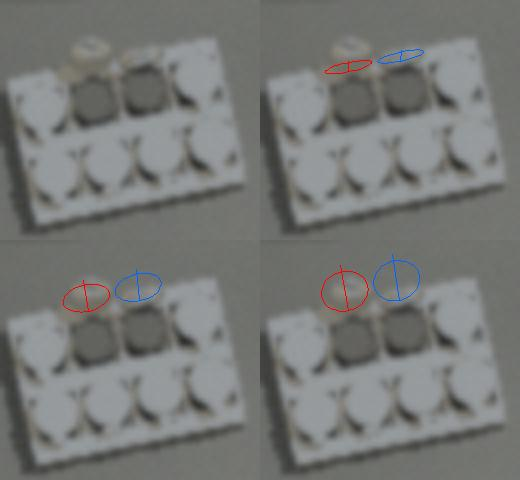

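View pics/ov_s.png

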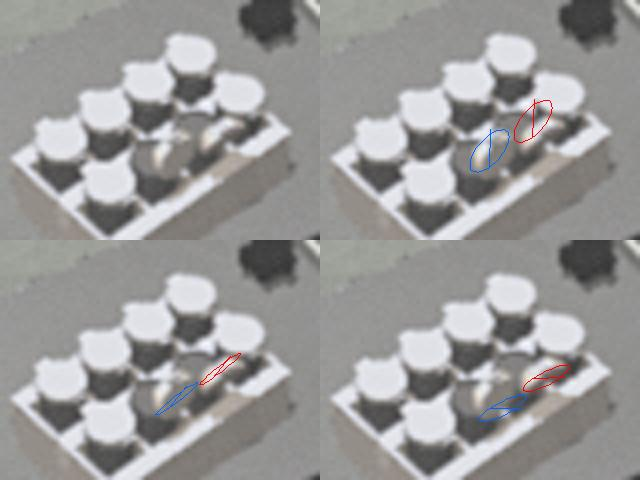

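```bash
cat >> h.py <<'E'
from scipy.spatial.transform import Rotation as R
def delta(target,yaw,base=None):
    o=arm.get_obs(); q=o['orientation']; Rc=R.from_quat([q[1],q[2],q[3],q[0]])
    # desired: tool x=-(cos,sin), y=(-sin,cos), z down
    c,s=np.cos(yaw),np.sin(yaw); Rd=R.from_matrix(np.array([[-c,-s,0],[-s,c,0],[0,0,-1]]).T)
    print('pos',o['position'].round(4),'F',o['contact_force'].round(2),'t',o['t'],'open',round(o['opening'],4))
    print('cm',(Rc.inv().apply(np.array(target)-o['position'])*100).round(2),'rot',(Rc.inv()*Rd).as_rotvec().round(3))
def rackp(x,y,z):
    rk=np.load('fit.npz')['rk']; c,s=np.cos(rk[2]),np.sin(rk[2]); return [rk[0]+c*x-s*y,rk[1]+s*x+c*y,z]
def shp(x,y,z):
    rk=np.load('fit.npz')['sh']; c,s=np.cos(rk[2]),np.sin(rk[2]); return [rk[0]+c*x-s*y,rk[1]+s*x+c*y,z]
E
python3 - <<'E'
from h import *
print(rackp(.095,0,.26)); delta(rackp(.095,0,.26),.2236)
E
```

```text
[np.float64(0.6482750391428757), np.float64(-0.03780041972537748), 0.26]
pos [ 0.1343 -0.5328  0.2017] F [ 0.1  -0.73 -0.03] t 0.1 open 0.0852
cm [-61.93  35.46  -5.78] rot [ 0.002 -0.     0.023]
```

>>> drive_tool --moves "0 0 -5.8 0 0 0.023 0.3; -4 2.3 0 0 0 0 0.3; -4 2.3 0 0 0 0 0.3; -4 2.3 0 0 0 0 0.3; -4 2.3 0 0 0 0 0.3; -4 2.3 0 0 0 0 0.3; -4 2.3 0 0 0 0 0.3; -4 2.3 0 0 0 0 0.3; -4 2.3 0 0 0 0 0.3; -4 2.3 0 0 0 0 0.3; -4 2.3 0 0 0 0 0.3; -4 2.3 0 0 0 0 0.3"

```text
t: 1.6
position: [0.508, -0.1877, 0.2601]
orientation: [-0.0, -0.112, 0.994, 0.0]
contact_force: [0.1, -0.1, -0.0]
opening: 0.0258
```

```bash
python3 - <<'E'
from h import *
delta(rackp(.095,0,.26),.2236)
E
```

```text
pos [ 0.508  -0.1877  0.2601] F [ 0.05 -0.07 -0.02] t 1.6 open 0.0258
cm [-17.   11.5   0. ] rot [ 0.    -0.001  0.   ]
```

>>> drive_tool --moves "-4.2 2.8 0 0 0 0 0.3; -4.2 2.9 0 0 0 0 0.3; -4.3 2.9 0 0 0 0 0.3; -4.3 2.9 0 0 0 0 0.3; 0 0 2.5 0 0 0 0.3; 0 0 2.5 0 0 0 0.3; 0 0 2.5 0 0 0 0.3; 0 0 0 0 0 0 0.3"

```text
t: 2.6
position: [0.6459, -0.0391, 0.1828]
orientation: [-0.003, -0.112, 0.994, 0.0]
contact_force: [-1.4, -0.1, -0.1]
opening: 0.026
```

```bash
python3 - <<'E'
from h import *
delta(rackp(.095,0,.185),.2236)
for n in('scene','top'):
  s=snap(n,n+'1.png')
  a,b=(slice(170,270),slice(240,380)) if n=='scene' else (slice(200,320),slice(260,400))
  cv2.imwrite('pics/%s1z.png'%n,cv2.resize(s['color'][a,b,::-1],None,fx=5,fy=5,interpolation=cv2.INTER_CUBIC))
E
```

```text
pos [ 0.6459 -0.0391  0.1828] F [-1.38 -0.06 -0.08] t 2.6 open 0.026
cm [-0.26  0.07 -0.23] rot [ 0.001 -0.006  0.   ]
```

View pics/scene1z.png

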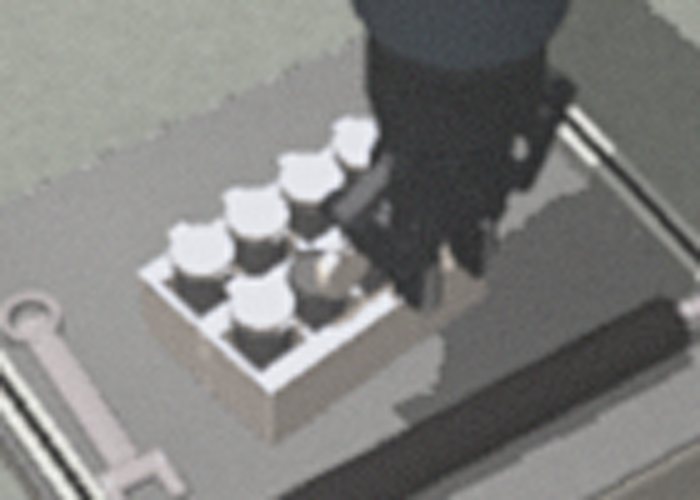

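View pics/top1z.png

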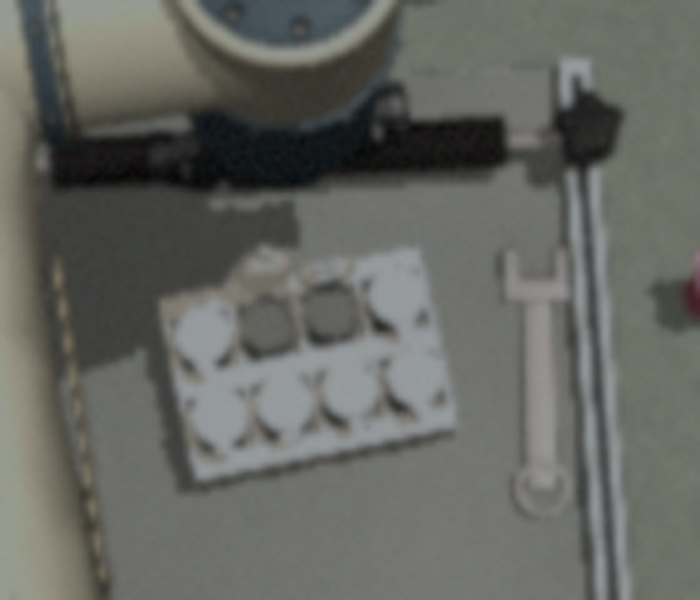

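```bash
python3 - <<'E'
from h import *
o=arm.get_obs(); print(o['t'],o['contact_force'],o['position'])
s=dict(np.load('pics/scene1.png.npz'))
for y in(-.02,.02):
  p=np.array(o['position'])+[ -np.sin(.2236)*y,np.cos(.2236)*y,0]; print((proj(s,p)-[240,170])*5)
E
```

```text
2.7 [-0.67537583  0.92121842  0.58045552] [ 0.64770212 -0.03935306  0.18615214]
[[409.74591174 339.53899321]]
[[472.0900772 295.1818392]]
```

>>> drive_tool --moves "0 0 0 0 0 0 0.3"

```text
t: 2.82
position: [0.6482, -0.0392, 0.187]
orientation: [0.001, -0.112, 0.994, -0.0]
contact_force: [-0.4, 0.2, -1.2]
opening: 0.0258
```

>>> drive_tool --moves "0 0 0.7 0 0 0 0.3; 0.8 0 0 0 0 0 0.3; 0.8 0 0 0 0 0 0.3; 0.6 0 0 0 0 0 0.3; 0.6 0 0 0 0 0 0.3; 0.6 0 0 0 0 0 0.3; 0.6 0 0 0 0 0 0.3; 0.6 0 0 0 0 0 0.3; 0 0 0 0 0 0 0.3"

```text
t: 3.95
position: [0.6024, -0.0494, 0.1789]
orientation: [0.0, -0.112, 0.994, -0.0]
contact_force: [0.5, -0.1, 0.8]
opening: 0.0256
```

```bash
cat > look.py <<'E'
import sys
from h import *
k=sys.argv[1]
delta(rackp(.0,0,.185),.2236)
for n in('scene','top'):
  s=snap(n,n+k+'.png')
  a,b=(slice(160,310),slice(220,400)) if n=='scene' else (slice(200,350),slice(240,400))
  cv2.imwrite('pics/%s%sz.png'%(n,k),cv2.resize(s['color'][a,b,::-1],None,fx=4,fy=4,interpolation=cv2.INTER_CUBIC))
E
python3 look.py 2
```

```text
pos [ 0.6024 -0.0494  0.1789] F [ 0.49 -0.1   0.79] t 3.95 open 0.0256
cm [ 4.77  0.12 -0.62] rot [-0.     0.001  0.   ]
```

View pics/scene2z.png

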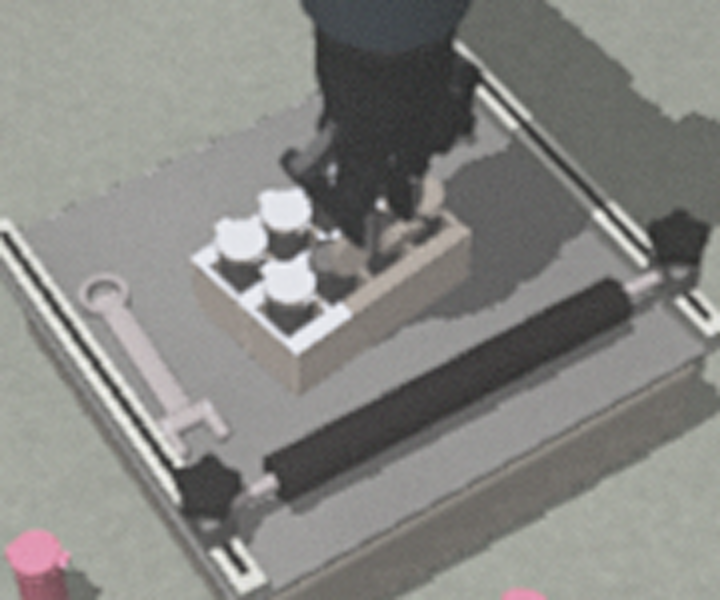

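>>> drive_tool --moves "0.6 0 0 0 0 0 0.3; 0.6 0 0 0 0 0 0.3; 0.6 0 0 0 0 0 0.3; 0.6 0 0 0 0 0 0.3; 0.6 0 0 0 0 0 0.3; 0.4 0 0 0 0 0 0.3; 0 0 0 0 0 0 0.3; 0 0 0 0 0 0 0.3"

```text
t: 5.05
position: [0.5696, -0.0568, 0.1785]
orientation: [0.0, -0.112, 0.994, -0.0]
contact_force: [0.6, -0.3, -0.3]
opening: 0.0253
```

```bash
python3 look.py 3
```

```text
pos [ 0.5696 -0.0568  0.1785] F [ 0.64 -0.28 -0.27] t 5.05 open 0.0253
cm [ 1.41  0.11 -0.65] rot [-0.  0.  0.]
```

View pics/scene3z.png

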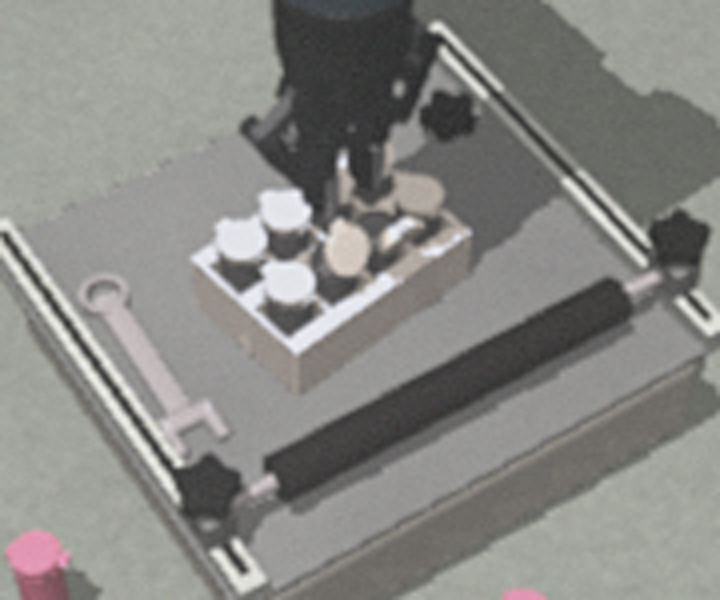

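View pics/top3z.png

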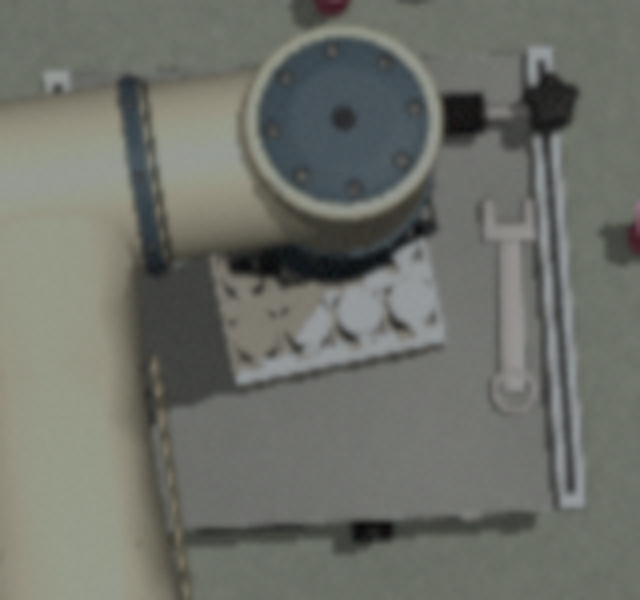

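```bash
python3 - <<'E'
from h import *
s=dict(np.load('pics/scene3.png.npz'))
cv2.imwrite('pics/z3.png',cv2.resize(s['color'][185:262,260,None].repeat(1,1) if 0 else s['color'][185:262,260:350,::-1],None,fx=8,fy=7.7,interpolation=cv2.INTER_CUBIC))
E
```

```text
(no output)
```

View pics/z3.png

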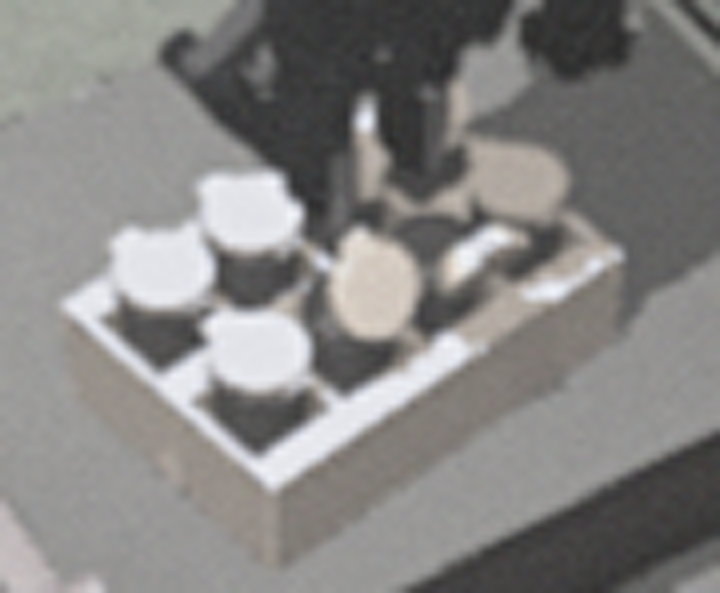

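```bash
python3 - <<'E'
from h import *
o=arm.get_obs(); s=dict(np.load('pics/scene3.png.npz'))
for z in(0,.01,.02,.03):
 for y in(-.02,.02):
  p=np.array(o['position'])+[ -np.sin(.2236)*y,np.cos(.2236)*y,z]; print(z,y,(proj(s,p)-[260,185])*[8,7.7])
E
sed -i 's/(1.6,2.0,2.4)/(2.3,2.5,2.8)/; s/a==1.6/a==2.3/' ov.py; python3 ov.py>/dev/null
```

```text
0 -0.02 [[315.10824865 271.6764682 ]]
0 0.02 [[413.9819351  207.52166949]]
0.01 -0.02 [[314.75545006 250.89606097]]
0.01 0.02 [[414.25908511 186.62233427]]
0.02 -0.02 [[314.39809909 229.8475111 ]]
0.02 0.02 [[414.53976173 165.4570656 ]]
0.03 -0.02 [[314.03610706 208.52559487]]
0.03 0.02 [[414.82403267 144.02075519]]
```

View pics/ov_s.png

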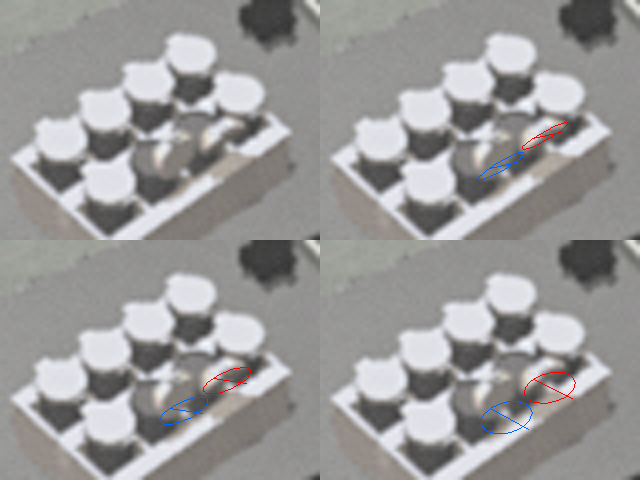

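View pics/ov_t.png

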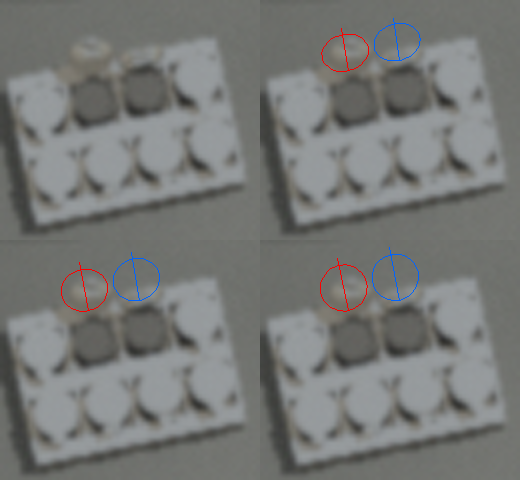

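>>> drive_tool --moves "0 0 -3 0 0 0 0.1; 0 0 -3 0 0 0 0; -5 -2 -3 0 0 0 0; -5 -4 -3 0 0 0 0; -3 -5 0 0 0 0 0; -2 -5 0 0 0 0 0; 0 0 0 0 0 0 0; 0 0 0 0 0 0 0"

```text
t: 6.15
position: [0.7357, -0.1597, 0.2952]
orientation: [-0.001, -0.112, 0.994, -0.0]
contact_force: [0.2, -0.3, 0.3]
opening: -0.0001
```

```bash
python3 look.py 4; python3 - <<'E'
from h import *
a=cv2.imread('pics/scene4.png')[185:255,260:345]; b=cv2.imread('pics/top4.png')[240:310,285:370]
cv2.imwrite('pics/z4.png',cv2.resize(np.vstack([a,b]),None,fx=5,fy=4.2,interpolation=cv2.INTER_CUBIC))
E
```

```text
pos [ 0.7357 -0.1597  0.2952] F [ 0.18 -0.28  0.26] t 6.15 open -0.0001
cm [15.31 13.82 11.04] rot [ 0.    -0.001 -0.   ]
```

View pics/z4.png

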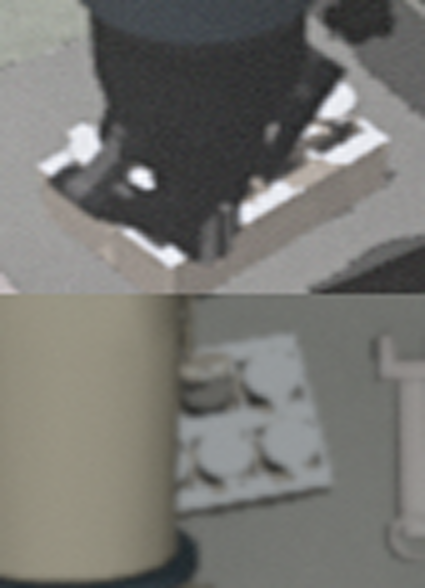

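View pics/scene4z.png

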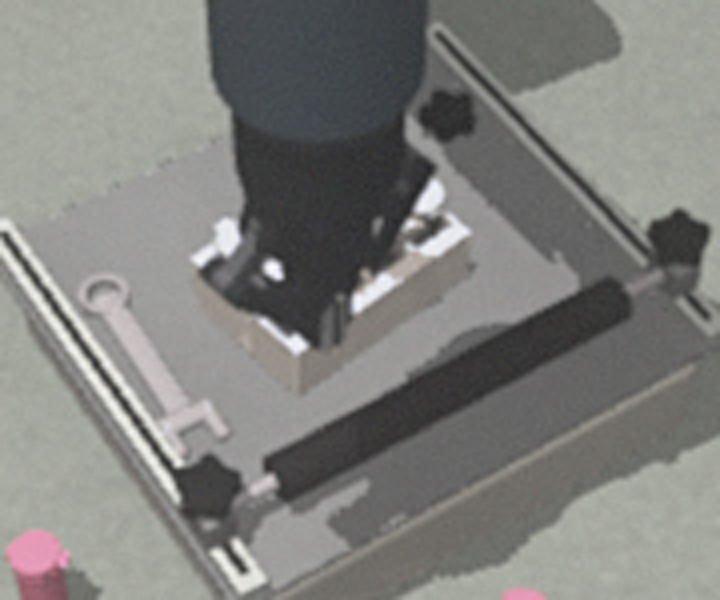

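>>> drive_tool --moves "5.5 0 -1 0 0 0 0; 5.5 0 0 0 0 0 0; 5.5 0 0 0 0 0 0; 5.5 0 0 0 0 0 0; 5.5 0 0 0 0 0 0; 5.5 0 0 0 0 0 0; 0 0 0 0 0 0 0; 0 0 0 0 0 0 0"

```text
t: 7.25
position: [0.4246, -0.2302, 0.3069]
orientation: [0.002, -0.112, 0.994, -0.0]
contact_force: [-0.2, -0.3, -0.6]
opening: -0.0001
```

```bash
cat > zz.py <<'E'
import sys
from h import *
k=sys.argv[1]
delta(rackp(.0,0,.185),.2236)
A=[]
s=snap('scene','scene%s.png'%k); A.append(cv2.resize(s['color'][185:255,260:345,::-1],None,fx=9,fy=4.2*1.02 if 0 else 9,interpolation=cv2.INTER_CUBIC))
cv2.imwrite('pics/zs%s.png'%k,A[0])
s=snap('top','top%s.png'%k); cv2.imwrite('pics/zt%s.png'%k,cv2.resize(s['color'][230:310,280:375,::-1],None,fx=7,fy=7,interpolation=cv2.INTER_CUBIC))
E
python3 zz.py 5
```

```text
pos [ 0.4246 -0.2302  0.3069] F [-0.17 -0.3  -0.58] t 7.25 open -0.0001
cm [-16.55  13.8   12.23] rot [-0.001  0.003  0.001]
```

View pics/zs5.png

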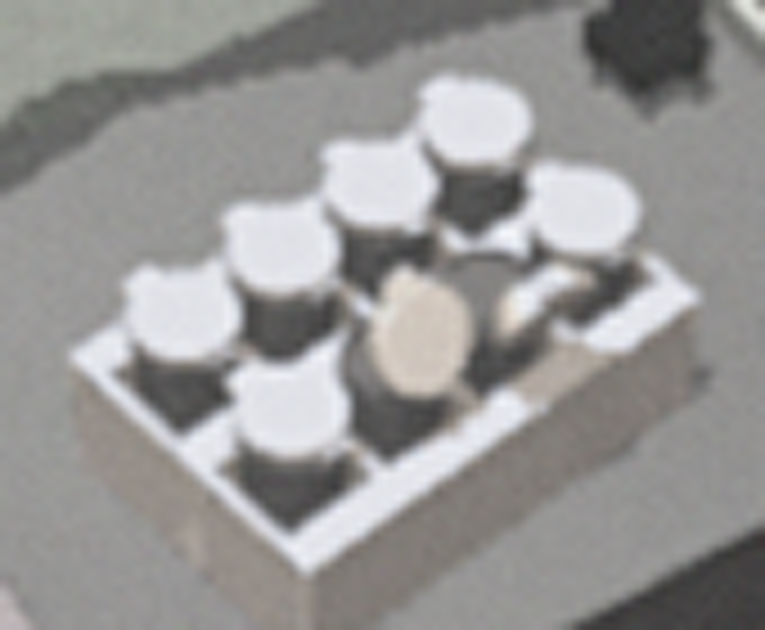

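View pics/zt5.png

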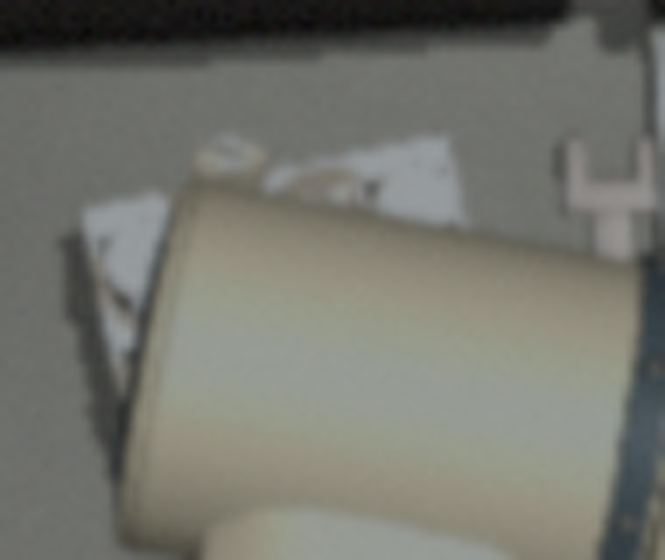

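```bash
cat > ov2.py <<'E'
import sys
from fit import *
k=sys.argv[1]; angs=[float(a) for a in sys.argv[2:]]
t=np.linspace(0,2*np.pi,40)
def cap(yc,a):
    lx=np.r_[-16.5+15.5*np.cos(t),-37]/1000; ly=np.r_[15.5*np.sin(t),0]/1000
    return tf(rk,np.c_[.0385+lx*np.cos(a),yc+ly,.172-lx*np.sin(a)])
I=dict(np.load('pics/scene%s.png.npz'%k)); x0,y0,x1,y1=290,200,340,235
W=tf(rk,[(.05,y,z) for y in(-.072,.072) for z in(.105,.15)]+[(-.05,-.072,.15)]+[(x,y,.172) for x in(-.022,) for y in(0,)])
rows=[]
for a in angs:
    im=cv2.resize(np.ascontiguousarray(I['color'][y0:y1,x0:x1,::-1]),None,fx=7,fy=7,interpolation=cv2.INTER_CUBIC)
    rows.append(im.copy())
    for yc,col in((.0175,(0,0,255)),(-.0175,(255,100,0))):
      u=(proj(I,cap(yc,a))+[.8,.9]-[x0,y0]+.5)*7-.5; cv2.polylines(im,[u.astype(int)[:,None]],False,col,1)
    rows[-1]=im
n=2
g=np.vstack([np.hstack(rows[i:i+n]) for i in range(0,len(rows),n)])
cv2.imwrite('pics/ov2.png',g)
E
python3 ov2.py 5 1.0 1.3 2.0 2.2 2.4 2.6 >/dev/null; cp pics/ov2.png pics/ov2a.png
```

```text
(no output)
```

View pics/ov2a.png

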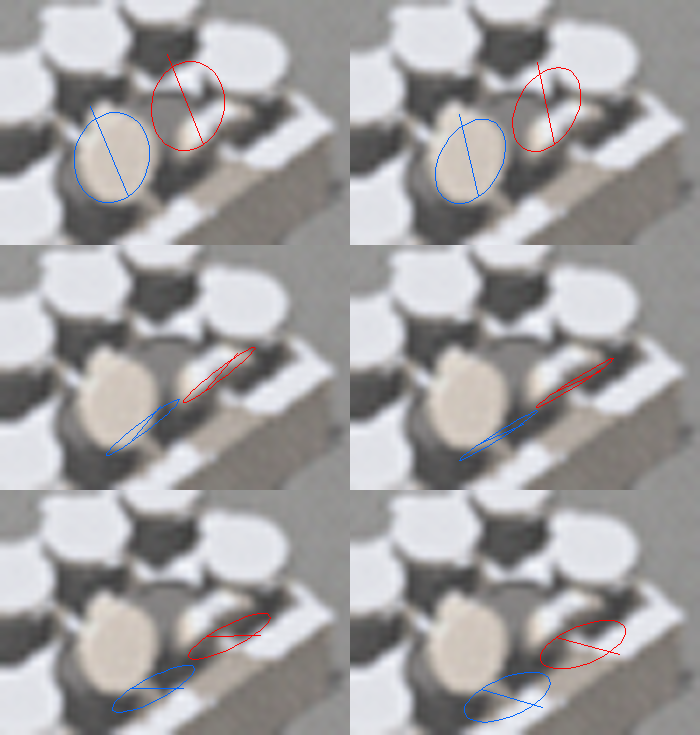

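```bash
python3 - <<'E'
from h import *
s=dict(np.load('pics/top0.png.npz')); rk=np.load('fit.npz')['rk']
for nm,(u,v) in dict(red=(312.7,252.5),blue=(430/5+240,212/4.28+205)).items():
 for z in(.18,.19,.2):
  w=ray(s,u-.5,v-.5,z)[:2]-rk[:2]; c,q=np.cos(rk[2]),np.sin(rk[2]); print(nm,z,c*w[0]+q*w[1],-q*w[0]+c*w[1])
E
```

```text
red 0.18 0.052942822282974214 0.014325113864757015
red 0.19 0.05122642779455319 0.014728491857855552
red 0.2 0.04951003330613227 0.015131869850954058
blue 0.18 0.04046799523754345 -0.01900075695844039
blue 0.19 0.03883249019487953 -0.018381286893648912
blue 0.2 0.03719698515221562 -0.01776181682885743
```

```bash
python3 - <<'E'
from h import *
a=cv2.imread('pics/scene2.png')[165:255,260:350]; b=cv2.imread('pics/scene1.png')[165:255,260:350]
cv2.imwrite('pics/z12.png',cv2.resize(np.hstack([b,a]),None,fx=4.4,fy=4.4,interpolation=cv2.INTER_CUBIC))
E
```

```text
(no output)
```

View pics/z12.png

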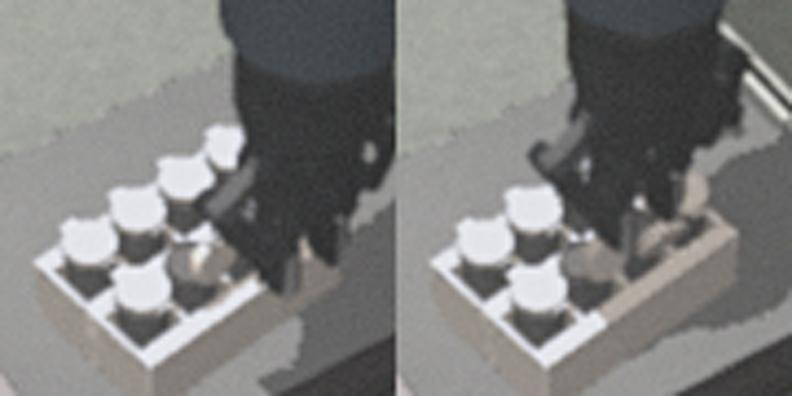

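```bash
python3 - <<'E'
from h import *
delta(rackp(.095,0.017,.179),.2236)
E
```

```text
pos [ 0.4257 -0.2302  0.3058] F [ 0.36 -0.5  -0.64] t 7.35 open 0.0004
cm [-25.98  15.49  12.7 ] rot [-0.     0.001  0.001]
```

>>> drive_tool --moves "-4.4 2.6 0 0 0 0 0; -4.4 2.6 0 0 0 0 0; -4.3 2.6 0 0 0 0 0; -4.3 2.6 0 0 0 0 0; -4.3 2.6 0 0 0 0 0; -4.3 2.5 0 0 0 0 0; 0 0 3 0 0 0 0; 0 0 3 0 0 0 0; 0 0 3 0 0 0 0; 0 0 2.5 0 0 0 0; 0 0 0 0 0 0 0; 0 0 0 0 0 0 0"

```text
t: 8.85
position: [0.6455, -0.0217, 0.1915]
orientation: [0.001, -0.112, 0.994, -0.0]
contact_force: [-0.6, 0.5, 0.6]
opening: 0.0002
```

```bash
python3 - <<'E'
from h import *
delta(rackp(.095,0.017,.179),.2236)
E
```

```text
pos [ 0.6455 -0.0217  0.1915] F [-0.55  0.46  0.64] t 8.85 open 0.0002
cm [0.08 0.07 1.25] rot [-0.001  0.001  0.001]
```

>>> drive_tool --moves "0 0 1.3 0 0 0 0; 0.8 0 0 0 0 0 0; 0.6 0 0 0 0 0 0; 0.5 0 0 0 0 0 0; 0.5 0 0 0 0 0 0; 0.5 0 0 0 0 0 0; 0.5 0 0 0 0 0 0; 0.5 0 0 0 0 0 0; 0.5 0 0 0 0 0 0; 0 0 0 0 0 0 0"

```text
t: 10.1
position: [0.6015, -0.0318, 0.1778]
orientation: [0.0, -0.112, 0.994, -0.0]
contact_force: [0.4, 0.4, -0.4]
opening: 0.0
```

```bash
python3 look.py 6
```

```text
pos [ 0.6015 -0.0318  0.1778] F [ 0.39  0.45 -0.37] t 10.1 open 0.0
cm [ 5.07 -1.62 -0.72] rot [-0.  0.  0.]
```

View pics/scene6z.png

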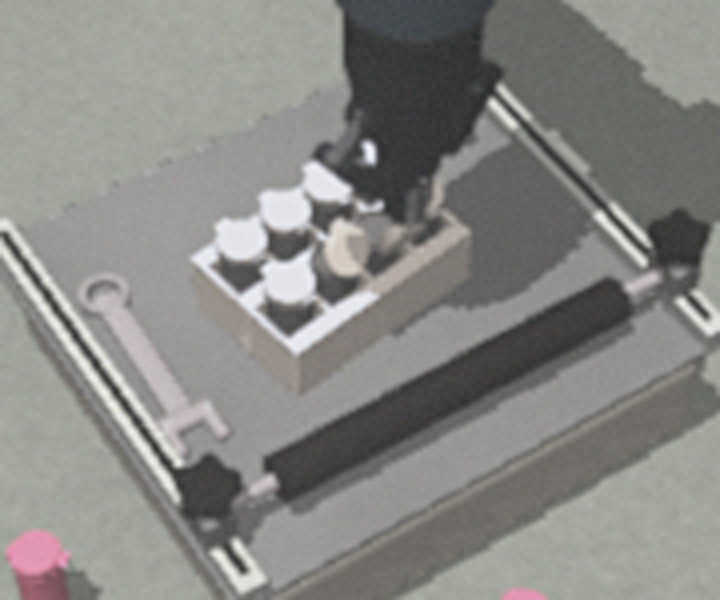

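```bash
python3 - <<'E'
from h import *
o=arm.get_obs(); s=dict(np.load('pics/scene6.png.npz'))
f=lambda p:(proj(s,p)-[220,160])*4
print('tcp',f(o['position']), 'z+2cm',f(np.array(o['position'])+[0,0,.02]))
for y in(.0175,-.0175): print('vial rim',f(rackp(.022,y,.172)), 'mid hinge',f(rackp(.0385,y,.172)))
print(f(rackp(.05,-.072,.15)))
a=cv2.imread('pics/scene6.png')[165:255,270:360]
cv2.imwrite('pics/z6.png',cv2.resize(a,None,fx=6.6,fy=6.6,interpolation=cv2.INTER_CUBIC))
E
```

```text
tcp [[404.82747738 245.53190478]] z+2cm [[405.59848911 223.86095239]]
vial rim [[373.88635332 223.18446035]] mid hinge [[392.14373051 238.65195912]]
vial rim [[330.81688977 252.45918452]] mid hinge [[349.03836577 268.29129051]]
[[293.30973007 350.15446312]]
```

View pics/z6.png

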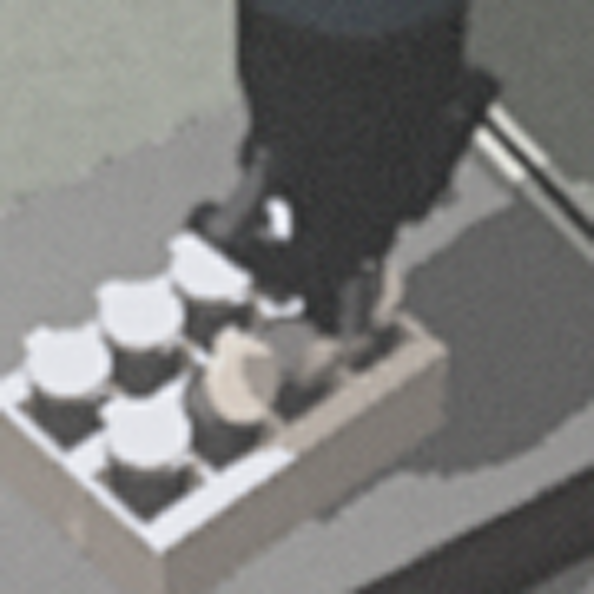

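```bash
python3 - <<'E'
from h import *
s=dict(np.load('pics/scene4.png.npz'))
for z in(.2952,.3052,.3152): print(proj(s,[.7357,-.1597,z]))
s=dict(np.load('pics/scene5.png.npz'))
for z in(.3064,.3164,.3264): print(proj(s,[.4252,-.2302,z]))
a=cv2.imread('pics/scene5.png')[100:250,180:330]
cv2.imwrite('pics/z5b.png',cv2.resize(a,None,fx=4,fy=4,interpolation=cv2.INTER_CUBIC))
E
```

```text
[[300.46536122 252.08172266]]
[[300.42072673 249.08794965]]
[[300.37540024 246.04776192]]
[[207.81844985 164.84268049]]
[[207.14881513 161.60207485]]
[[206.47000856 158.31708333]]
```

View pics/z5b.png

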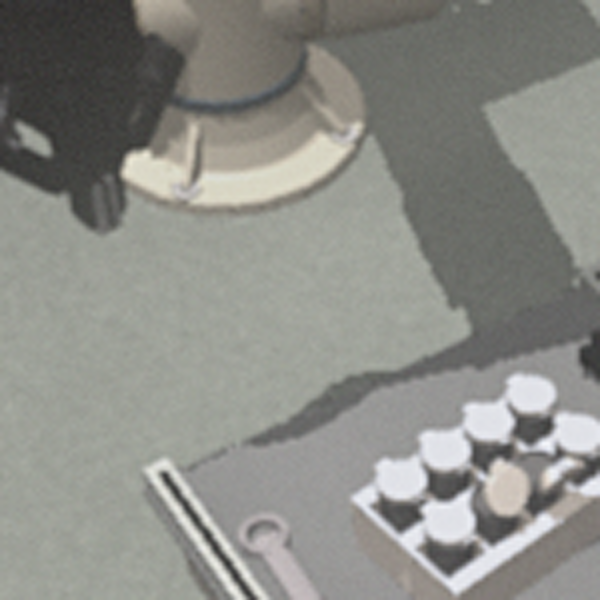

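>>> drive_tool --moves "-1.5 0 0 0 0 0 0; -1.5 0 0 0 0 0 0; -1.5 0 0 0 0 0 0; 0 0 0.9 0 0 0 0; 0 0 0.9 0 0 0 0; 0 0 0 0 0 0 0; 0.6 0 0 0 0 0 0; 0.5 0 0 0 0 0 0; 0.5 0 0 0 0 0 0; 0.4 0 0 0 0 0 0; 0.4 0 0 0 0 0 0; 0 0 0 0 0 0 0"

```text
t: 11.7
position: [0.622, -0.0271, 0.1598]
orientation: [0.0, -0.112, 0.994, -0.0]
contact_force: [-0.1, -0.5, 0.4]
opening: -0.0003
```

```bash
python3 look.py 7;  python3 - <<'E'
from h import *
a=cv2.imread('pics/scene7.png')[165:255,270:360]
cv2.imwrite('pics/z7.png',cv2.resize(a,None,fx=6.6,fy=6.6,interpolation=cv2.INTER_CUBIC))
E
```

```text
pos [ 0.622  -0.0271  0.1598] F [-0.1  -0.46  0.39] t 11.7 open -0.0003
cm [ 7.18 -1.62 -2.52] rot [-0.  0.  0.]
```

View pics/z7.png

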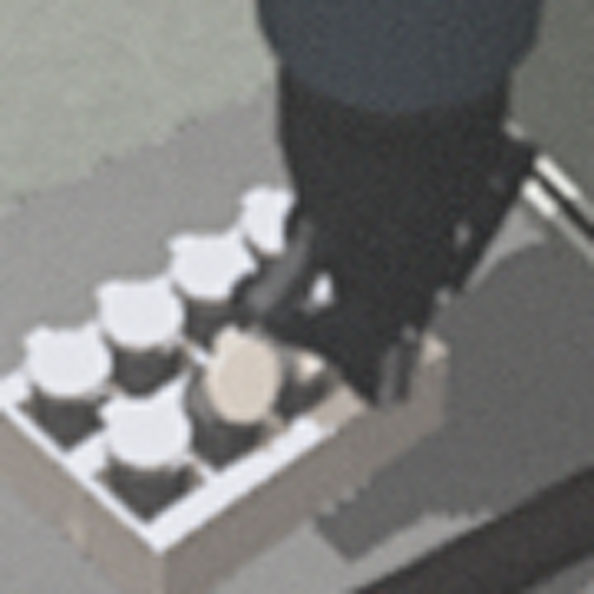

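Tips are now low, in front of the red cap (z7 pixel (385,400)). Sweep on slowly.

>>> drive_tool --moves "0.4 0 0 0 0 0 0; 0.4 0 0 0 0 0 0; 0.4 0 0 0 0 0 0; 0.4 0 0 0 0 0 0; 0 0 0 0 0 0 0"

```text
t: 12.42
position: [0.6063, -0.0307, 0.1598]
orientation: [0.0, -0.112, 0.994, 0.0]
contact_force: [-0.3, -0.7, -0.3]
opening: -0.0001
```

>>> drive_tool --moves "0.3 0 0 0 0 0 0; 0.3 0 0 0 0 0 0; 0.3 0 -0.2 0 0 0 0; 0 0 0 0 0 0 0"

```text
t: 12.92
position: [0.5976, -0.0327, 0.1618]
orientation: [-0.0, -0.112, 0.994, -0.0]
contact_force: [-0.2, 0.2, 0.4]
opening: -0.0001
```

```bash
python3 look.py 8;  python3 - <<'E'
from h import *
a=cv2.imread('pics/scene8.png')[165:255,270:360]
cv2.imwrite('pics/z8.png',cv2.resize(a,None,fx=6.6,fy=6.6,interpolation=cv2.INTER_CUBIC))
E
```

```text
pos [ 0.5976 -0.0327  0.1618] F [-0.15  0.2   0.41] t 12.925 open -0.0001
cm [ 4.67 -1.62 -2.32] rot [-0. -0.  0.]
```

View pics/z8.png

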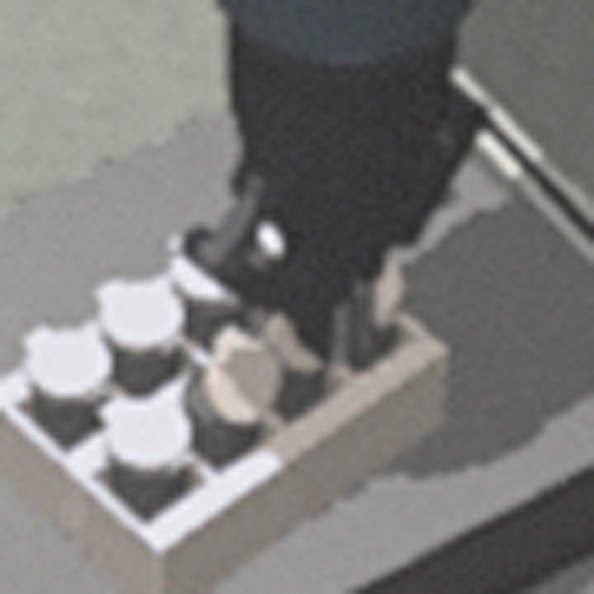

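>>> drive_tool --moves "0.4 0 -0.2 0 0 0 0; 0.5 0 -0.2 0 0 0 0; 0.5 0 0 0 0 0 0; 0.5 0 0 0 0 0 0; 0.5 0 0 0 0 0 0; 0.5 0 0 0 0 0 0; 0.3 0 0 0 0 0 0; 0 0 0 0 0 0 0"

```text
t: 14.02
position: [0.5664, -0.0398, 0.1657]
orientation: [-0.0, -0.112, 0.994, -0.0]
contact_force: [-0.5, 0.8, 1.1]
opening: 0.0004
```

```bash
python3 look.py 9;  python3 - <<'E'
from h import *
a=cv2.imread('pics/scene9.png')[165:255,270:360]
cv2.imwrite('pics/z9.png',cv2.resize(a,None,fx=6.6,fy=6.6,interpolation=cv2.INTER_CUBIC))
E
```

```text
pos [ 0.5664 -0.0398  0.1657] F [-0.48  0.83  1.13] t 14.025 open 0.0004
cm [ 1.47 -1.62 -1.93] rot [-0. -0.  0.]
```

View pics/z9.png

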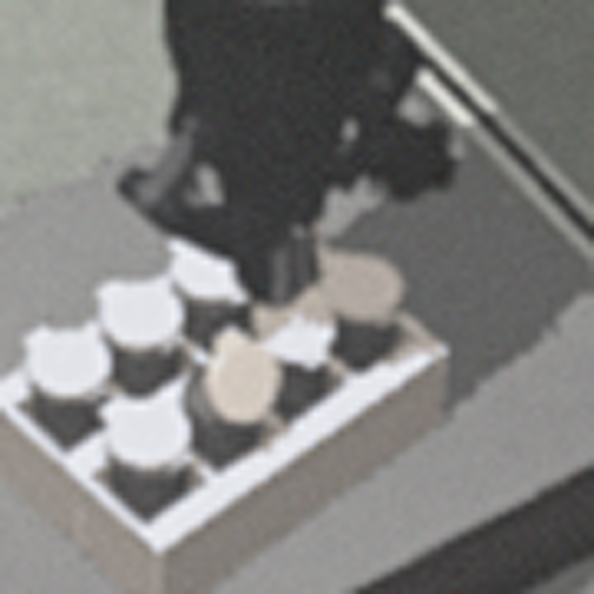

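Red cap is nearly shut, under the tip (290,330). Press down.

>>> drive_tool --moves "0 0 0.3 0 0 0 0; 0 0 0.3 0 0 0 0; 0 0 0.2 0 0 0 0; 0 0 0 0 0 0 0"

```text
t: 14.62
position: [0.5665, -0.0397, 0.1573]
orientation: [-0.0, -0.112, 0.994, 0.0]
contact_force: [-0.7, 0.7, 0.6]
opening: 0.0003
```

>>> drive_tool --moves "0 0 0.2 0 0 0 0; 0 0 0.2 0 0 0 0; 0 0 0 0 0 0 0"

```text
t: 15.0
position: [0.5665, -0.0397, 0.1534]
orientation: [-0.0, -0.112, 0.994, 0.0]
contact_force: [-0.8, 0.2, -1.1]
opening: 0.0
```

```bash
python3 look.py 10;  python3 - <<'E'
from h import *
a=cv2.imread('pics/scene10.png')[165:255,270:360]
cv2.imwrite('pics/z10.png',cv2.resize(a,None,fx=6.6,fy=6.6,interpolation=cv2.INTER_CUBIC))
E
```

```text
pos [ 0.5665 -0.0397  0.1534] F [-0.75  0.17 -1.15] t 15.0 open 0.0
cm [ 1.49 -1.62 -3.16] rot [ 0. -0.  0.]
```

View pics/z10.png

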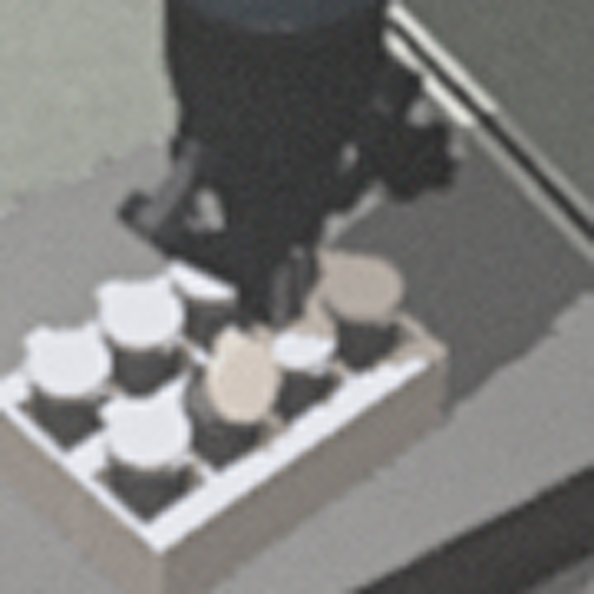

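>>> drive_tool --moves "0 0 0.15 0 0 0 0; 0 0 0.1 0 0 0 0; 0 0 0 0 0 0 0"

```text
t: 15.48
position: [0.5666, -0.0397, 0.151]
orientation: [-0.0, -0.112, 0.994, 0.0]
contact_force: [-0.4, -0.8, 0.6]
opening: -0.0
```

>>> drive_tool --moves "0 0 0.1 0 0 0 0; 0 0 0.1 0 0 0 0; 0 0 0 0 0 0 0"

```text
t: 15.85
position: [0.5666, -0.0397, 0.149]
orientation: [-0.0, -0.112, 0.994, 0.0]
contact_force: [-0.2, -0.4, -1.0]
opening: -0.0002
```

>>> drive_tool --moves "0 0 0.1 0 0 0 0; 0 0 0.1 0 0 0 0; 0 0 0 0 0 0 0"

```text
t: 16.23
position: [0.5669, -0.0399, 0.1482]
orientation: [0.001, -0.112, 0.994, -0.0]
contact_force: [-2.6, 1.0, 5.5]
opening: 0.0
```

```bash
python3 look.py 11;  python3 - <<'E'
from h import *
a=cv2.imread('pics/scene11.png')[165:255,270:360]
cv2.imwrite('pics/z11.png',cv2.resize(a,None,fx=6.6,fy=6.6,interpolation=cv2.INTER_CUBIC))
E
```

```text
pos [ 0.5669 -0.0399  0.1482] F [-2.61  0.99  5.53] t 16.225 open 0.0
cm [ 1.51 -1.6  -3.68] rot [-0.001  0.001  0.001]
```

View pics/z11.png

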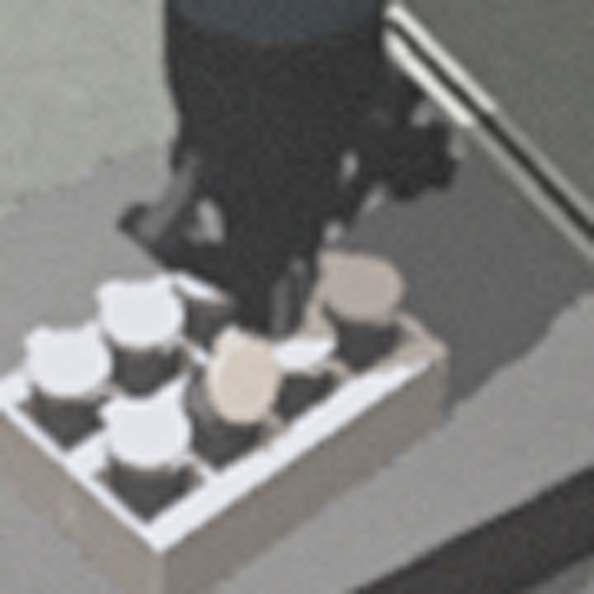

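>>> drive_tool --moves "0 0 0.15 0 0 0 0; 0 0 0 0 0 0 0; 0 0 0 0 0 0 0"

```text
t: 16.7
position: [0.5671, -0.0401, 0.1481]
orientation: [0.001, -0.112, 0.994, -0.001]
contact_force: [-4.9, 1.5, 11.7]
opening: 0.0001
```

>>> drive_tool --moves "0 0 -3 0 0 0 0; 0 0 -2.5 0 0 0 0; -3 -1.8 0 0 0 0 0; -3 -1.7 0 0 0 0 0; 0 0 2 0 0 0 0; 0 0 2 0 0 0 0; 0 0 0 0 0 0 0; 0 0 0 0 0 0 0"

```text
t: 17.7
position: [0.6334, -0.0606, 0.1616]
orientation: [0.001, -0.112, 0.994, -0.0]
contact_force: [0.4, 0.7, 0.6]
opening: -0.0003
```

```bash
python3 look.py 12;  python3 - <<'E'
from h import *
delta(rackp(0.07,-.0175,.162),.2236)
a=cv2.imread('pics/scene12.png')[165:255,270:360]
cv2.imwrite('pics/z12.png',cv2.resize(a,None,fx=6.6,fy=6.6,interpolation=cv2.INTER_CUBIC))
E
```

```text
pos [ 0.6334 -0.0606  0.1616] F [0.39 0.71 0.62] t 17.7 open -0.0003
cm [ 7.54  1.9  -2.35] rot [-0.001  0.001  0.   ]
pos [ 0.6335 -0.0606  0.1619] F [-0.32  0.82  0.26] t 17.8 open -0.0001
cm [ 0.56  0.14 -0.01] rot [-0.001  0.002  0.   ]
```

View pics/z12.png

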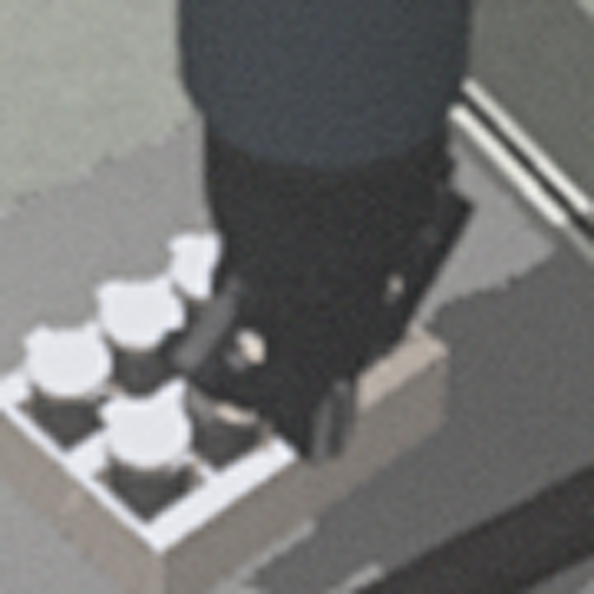

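>>> drive_tool --moves "0.8 0.1 0.2 0 0 0 0; 0.8 0 0 0 0 0 0; 0.7 0 0 0 0 0 0; 0.7 0 0 0 0 0 0; 0.6 0 0 0 0 0 0; 0.6 0 0 0 0 0 0; 0.6 0 0 0 0 0 0; 0.6 0 0 0 0 0 0; 0.6 0 0 0 0 0 0; 0 0 0 0 0 0 0"

```text
t: 19.05
position: [0.5737, -0.073, 0.1587]
orientation: [-0.0, -0.112, 0.994, 0.0]
contact_force: [1.1, 0.5, -0.0]
opening: -0.0003
```

>>> drive_tool --moves "0 0 0.3 0 0 0 0; 0 0 0.3 0 0 0 0; 0 0 0.2 0 0 0 0; 0 0 0.2 0 0 0 0; 0 0 0 0 0 0 0"

```text
t: 19.68
position: [0.5742, -0.0728, 0.1485]
orientation: [-0.0, -0.112, 0.994, 0.0]
contact_force: [0.8, 0.6, 0.9]
opening: 0.0001
```

>>> drive_tool --moves "0 0 0.1 0 0 0 0; 0 0 0.1 0 0 0 0; 0 0 0.1 0 0 0 0; 0 0 0 0 0 0 0"

```text
t: 20.18
position: [0.5747, -0.0732, 0.1481]
orientation: [0.001, -0.112, 0.994, -0.001]
contact_force: [-3.6, 0.7, 10.9]
opening: -0.0003
```

```bash
python3 look.py 13;  python3 - <<'E'
from h import *
a=cv2.imread('pics/scene13.png')[165:255,270:360]
cv2.imwrite('pics/z13.png',cv2.resize(a,None,fx=6.6,fy=6.6,interpolation=cv2.INTER_CUBIC))
E
```

```text
pos [ 0.5747 -0.0732  0.1481] F [-3.59  0.65 10.86] t 20.175 open -0.0003
cm [ 1.52  1.82 -3.7 ] rot [-0.002  0.003  0.001]
```

View pics/z13.png

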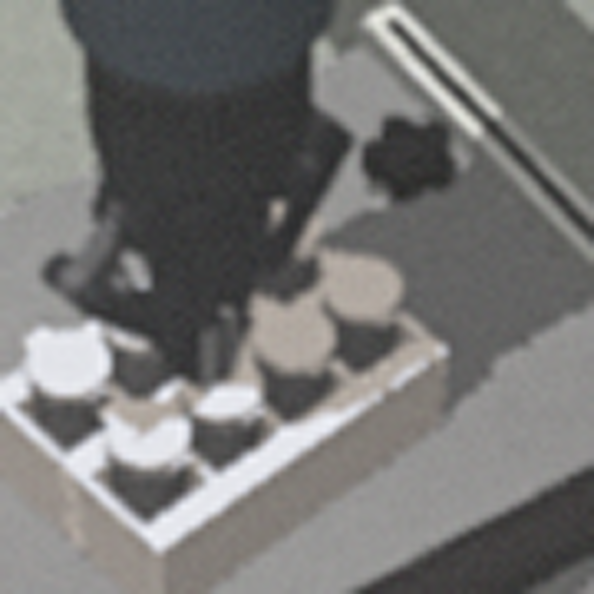

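>>> drive_tool --moves "0 0 -3 0 0 0 0; 0 0 -3 0 0 0 0; 3 0 -2 0 0 0 0.2; 5 0 -1 0 0 0 0.4; 5 0 0 0 0 0 0.6; 5 0 0 0 0 0 0.6; 0 0 0 0 -0.12 -0.08 0.6; 0 0 0 0 -0.13 -0.08 0.6; 0 0 0 0 0 0 0.6; 0 0 0 0 0 0 0.6"

```text
t: 21.52
position: [0.3987, -0.1129, 0.2358]
orientation: [0.124, -0.189, 0.974, 0.014]
contact_force: [-0.3, 0.4, 0.0]
opening: 0.0513
```

```bash
cat >> h.py <<'E'
def deltas(x,y,z,tilt=-.25):
    "target TCP in shaker frame, shaker yaw, tilt"
    o=arm.get_obs(); q=o['orientation']; Rc=R.from_quat([q[1],q[2],q[3],q[0]])
    yaw=np.load('fit.npz')['sh'][2]; c,s=np.cos(yaw),np.sin(yaw)
    Rd=R.from_matrix(np.array([[-c,-s,0],[-s,c,0],[0,0,-1]]).T)*R.from_rotvec([0,tilt,0])
    p=o['position']; sh=np.load('fit.npz')['sh']; d=p[:2]-sh[:2]
    print('shaker pos',(c*d[0]+s*d[1]).round(4),(-s*d[0]+c*d[1]).round(4),p[2].round(4),'F',o['contact_force'].round(2),'t',o['t'],'open',round(o['opening'],4))
    print('cm',(Rc.inv().apply(np.array(shp(x,y,z))-p)*100).round(2),'rot',(Rc.inv()*Rd).as_rotvec().round(3))
E
python3 zz.py 14; python3 - <<'E'
from h import *
deltas(-.12,-.01,.2)
E
```

```text
pos [ 0.3987 -0.1129  0.2358] F [-0.31  0.42  0.01] t 21.525 open 0.0513
cm [-14.81  -0.72   9.02] rot [0.    0.25  0.159]
shaker pos -0.1679 -0.0531 0.2354 F [0.27 0.64 0.36] t 21.625 open 0.0513
cm [-4.86  2.68  4.83] rot [0.059 0.001 0.311]
```

View pics/zs14.png

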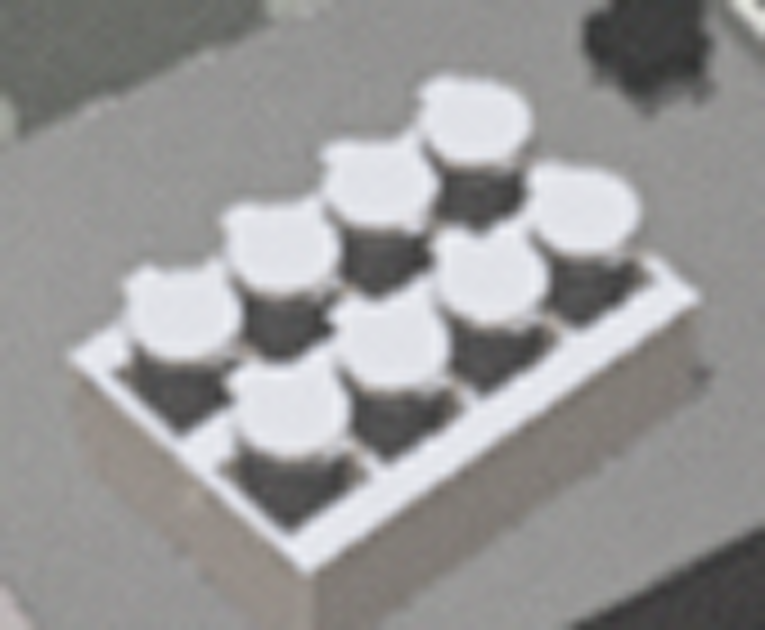

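View pics/scene14.png

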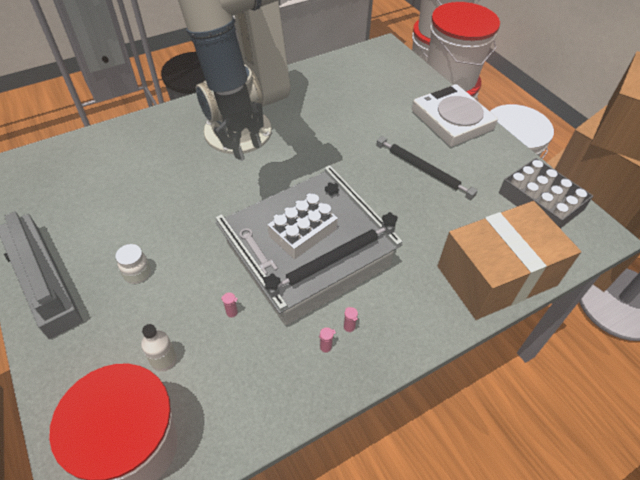

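>>> drive_tool --moves "0 0 0 0.03 0 0.155 0.6; 0 0 0 0.03 0 0.155 0.6; 0 0 0 0 0 0 0.6; 0 0 0 0 0 0 0.6"

```text
t: 22.12
position: [0.399, -0.1126, 0.2354]
orientation: [0.125, -0.035, 0.992, 0.004]
contact_force: [0.3, -0.8, -0.3]
opening: 0.0508
```

```bash
python3 - <<'E'
from h import *
deltas(-.12,-.01,.2)
deltas(-.12,-.01,.1)
E
```

```text
shaker pos -0.168 -0.053 0.2354 F [ 0.25 -0.85 -0.35] t 22.125 open 0.0508
cm [-3.79  4.28  4.62] rot [0.    0.001 0.004]
shaker pos -0.168 -0.053 0.2354 F [ 0.25 -0.85 -0.35] t 22.125 open 0.0508
cm [-1.31  4.29 14.31] rot [0.    0.001 0.004]
```

>>> drive_tool --moves "-1.9 2.1 2.3 0 0 0 0.6; -1.9 2.2 2.3 0 0 0 0.6; 0.7 0 2.9 0 0 0 0.6; 0.7 0 2.9 0 0 0 0.6; 0.8 0 2.9 0 0 0 0.6; 0.2 0 0.9 0 0 0 0.6; 0 0 0 0 0 0 0.6; 0 0 0 0 0 0 0.6"

```text
t: 23.12
position: [0.4458, -0.0667, 0.103]
orientation: [0.127, -0.034, 0.991, 0.004]
contact_force: [-0.5, -0.5, 0.5]
opening: 0.0511
```

```bash
python3 look.py 15; python3 - <<'E'
from h import *
deltas(-.12,-.01,.09)
s=dict(np.load('pics/scene15.png.npz')); print((proj(s,arm.get_obs()['position'])-[220,160])*4)
E
```

```text
pos [ 0.4458 -0.0667  0.103 ] F [-0.51 -0.52  0.52] t 23.125 open 0.0511
cm [-12.72   0.03  -5.17] rot [-0.021  0.254 -0.155]
shaker pos -0.1185 -0.0102 0.1028 F [ 0.99 -0.61 -0.48] t 23.225 open 0.0513
cm [0.46 0.02 1.2 ] rot [-0.     0.004  0.001]
[[239.77453727 179.49764525]]
```

View pics/scene15z.png

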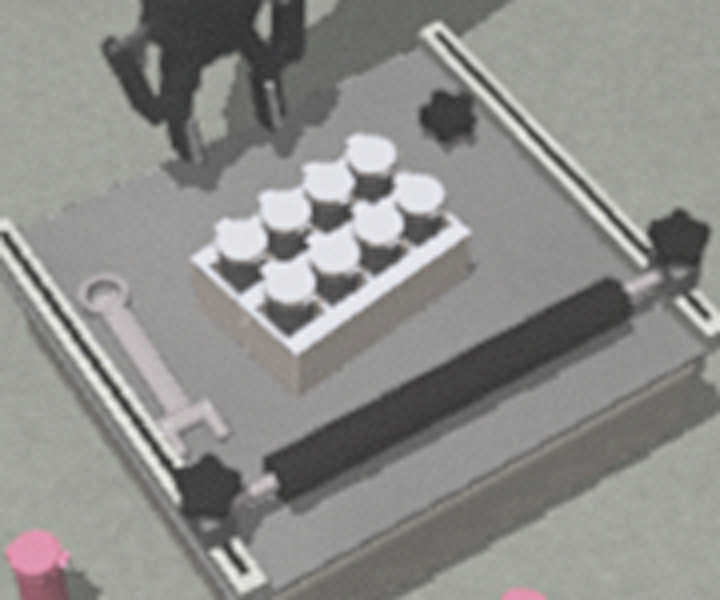

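View pics/top15z.png

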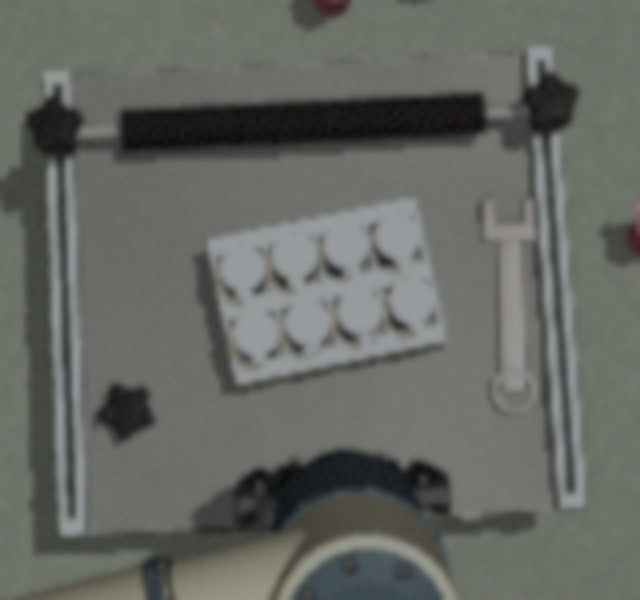

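>>> drive_tool --moves "0.3 0 0.7 0 0 0 0.6; 0.2 0 0.6 0 0 0 0.6; 0 0 0 0 0 0 0.6; -1 0 0.25 0 0 0 0.6; -1 0 0.25 0 0 0 0.6; -1 0 0.25 0 0 0 0.6; -0.5 0 0.13 0 0 0 0.6; -0.5 0 0.12 0 0 0 0.6; -0.5 0 0.13 0 0 0 0.6; -0.5 0 0.12 0 0 0 0.6; 0 0 0 0 0 0 0.6"

```text
t: 24.6
position: [0.4948, -0.0633, 0.0881]
orientation: [0.126, -0.033, 0.992, 0.004]
contact_force: [-0.1, -0.4, -0.0]
opening: 0.0513
```

```bash
python3 look.py 16; python3 - <<'E'
from h import *
deltas(-.12,-.01,.09)
E
```

```text
pos [ 0.4948 -0.0633  0.0881] F [-0.12 -0.4  -0.01] t 24.6 open 0.0513
cm [-8.33  0.03 -7.86] rot [-0.02   0.252 -0.156]
shaker pos -0.0696 -0.0102 0.088 F [ 0.22 -0.25 -0.56] t 24.7 open 0.0513
cm [ 4.83  0.03 -1.45] rot [-0.     0.002  0.001]
```

View pics/scene16z.png

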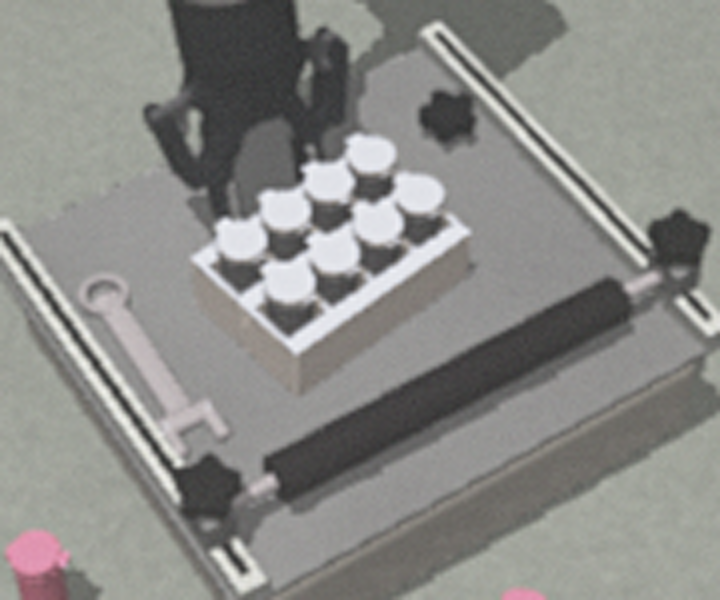

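View pics/top16z.png

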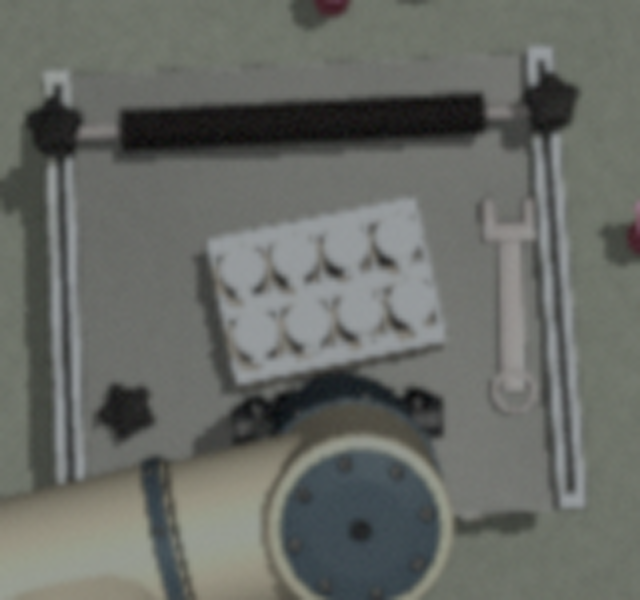

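>>> drive_tool --moves "-0.5 0 0.13 0 0 0 0.6; -0.5 0 0.12 0 0 0 0.6; -0.5 0 0.13 0 0 0 0.6; -0.5 0 0.12 0 0 0 0.6; -0.5 0 0.13 0 0 0 0.6; -0.5 0 0.12 0 0 0 0.6; -0.5 0 0.13 0 0 0 0.6; 0 0 0 0 0 0 0.6"

```text
t: 25.7
position: [0.5312, -0.061, 0.0885]
orientation: [0.126, -0.033, 0.991, 0.004]
contact_force: [0.2, 0.1, -0.9]
opening: 0.0514
```

```bash
python3 look.py 17; python3 - <<'E'
from h import *
deltas(-.12,-.01,.09)
E
```

```text
pos [ 0.5312 -0.061   0.0885] F [ 0.21  0.13 -0.85] t 25.7 open 0.0514
cm [-4.79  0.04 -8.73] rot [-0.02   0.252 -0.156]
shaker pos -0.033 -0.0102 0.0886 F [-0.32 -0.04  0.  ] t 25.8 open 0.0513
cm [ 8.39  0.03 -2.32] rot [-0.     0.003  0.001]
```

View pics/scene17z.png

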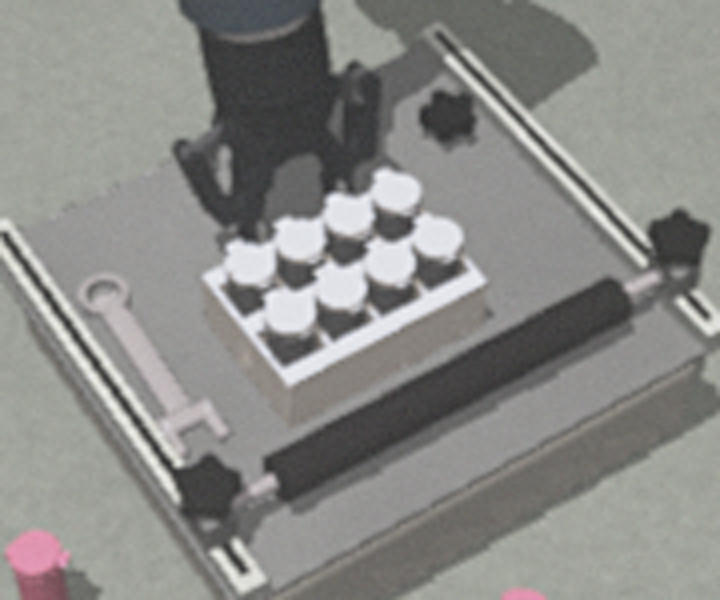

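View pics/top17z.png

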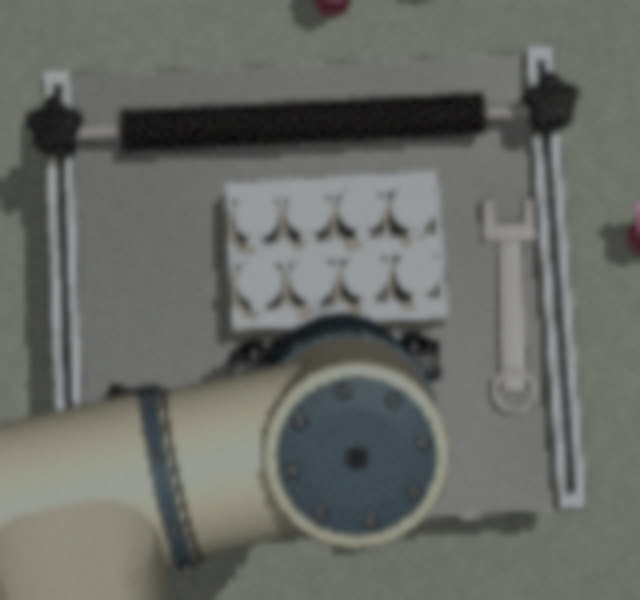

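>>> drive_tool --moves "-0.5 0 0.13 0 0 0 0.6; -0.5 0 0.12 0 0 0 0.6; -0.4 0 0.1 0 0 0 0.6; -0.2 0 0.05 0 0 0 0.6; 0 0 0 0 0 0 0.6"

```text
t: 26.42
position: [0.5473, -0.0598, 0.0885]
orientation: [0.126, -0.033, 0.991, 0.004]
contact_force: [0.1, -0.0, -0.8]
opening: 0.0512
```

>>> drive_tool --moves "-0.2 0 0.05 0 0 0 0.6; -0.2 0 0.05 0 0 0 0.6; 0 0 0 0 0 0 0.6"

```text
t: 26.8
position: [0.5513, -0.0596, 0.0885]
orientation: [0.126, -0.033, 0.991, 0.004]
contact_force: [-0.7, -0.6, 0.6]
opening: 0.0516
```

>>> drive_tool --moves "-0.2 0 0.05 0 0 0 0.6; -0.2 0 0.05 0 0 0 0.6; 0 0 0 0 0 0 0.6"

```text
t: 27.18
position: [0.5555, -0.0593, 0.0885]
orientation: [0.126, -0.033, 0.991, 0.004]
contact_force: [-0.1, -0.3, -0.4]
opening: 0.0515
```

>>> drive_tool --moves "-0.2 0 0.05 0 0 0 0.6; -0.1 0 0.02 0 0 0 0.6; 0 0 0 0 0 0 0.6"

```text
t: 27.55
position: [0.5584, -0.0591, 0.0885]
orientation: [0.126, -0.033, 0.992, 0.004]
contact_force: [-1.1, 0.9, -0.7]
opening: 0.0514
```

```bash
python3 look.py 18
```

```text
pos [ 0.5584 -0.0591  0.0885] F [-1.05  0.88 -0.72] t 27.55 open 0.0514
cm [-2.15  0.03 -9.41] rot [-0.02   0.252 -0.156]
```

View pics/top18z.png

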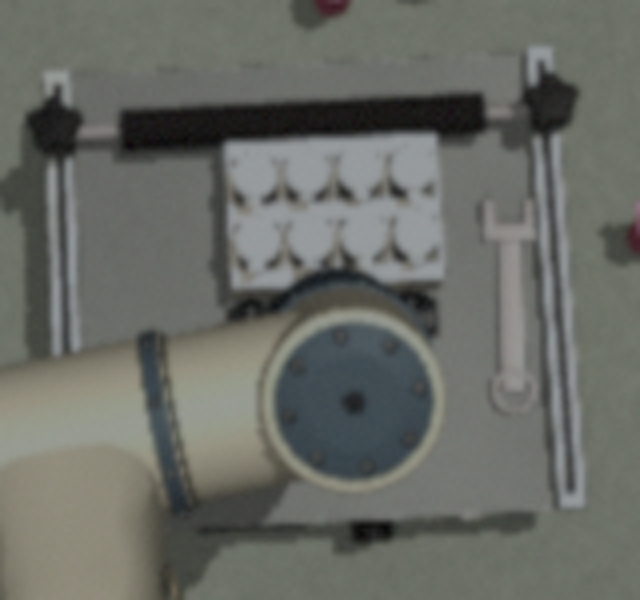

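>>> drive_tool --moves "-0.1 0 0.02 0 0 0 0.6; -0.1 0 0.03 0 0 0 0.6; 0 0 0 0 0 0 0.6; 0 0 0 0 0 0 0.6"

```text
t: 28.15
position: [0.5601, -0.0591, 0.0885]
orientation: [0.125, -0.033, 0.992, 0.004]
contact_force: [-2.8, -1.5, 1.0]
opening: 0.0513
```

>>> drive_tool --moves "-0.1 0 0.02 0 0 0 0.6; -0.1 0 0.03 0 0 0 0.6; 0 0 0 0 0 0 0.6; 0 0 0 0 0 0 0.6"

```text
t: 28.65
position: [0.5615, -0.0591, 0.0884]
orientation: [0.125, -0.033, 0.992, 0.004]
contact_force: [-6.2, -0.9, 3.3]
opening: 0.0513
```

>>> drive_tool --moves "-0.1 0 0.02 0 0 0 0.6; -0.1 0 0.03 0 0 0 0.6; 0 0 0 0 0 0 0.6; 0 0 0 0 0 0 0.6"

```text
t: 29.15
position: [0.5627, -0.059, 0.0883]
orientation: [0.124, -0.033, 0.992, 0.004]
contact_force: [-9.7, 0.1, 6.2]
opening: 0.0515
```

>>> drive_tool --moves "-0.1 0 0.02 0 0 0 0.6; 0 0 0 0 0 0 0.6; 0 0 0 0 0 0 0.6; 0 0 0 0 0 0 0.6"

```text
t: 29.65
position: [0.5632, -0.059, 0.0883]
orientation: [0.124, -0.033, 0.992, 0.004]
contact_force: [-11.8, -0.9, 7.0]
opening: 0.0513
```

```bash
python3 look.py 19
```

```text
pos [ 0.5632 -0.059   0.0883] F [-11.82  -0.91   6.98] t 29.65 open 0.0513
cm [-1.64  0.06 -9.56] rot [-0.02   0.248 -0.156]
```

View pics/top19z.png

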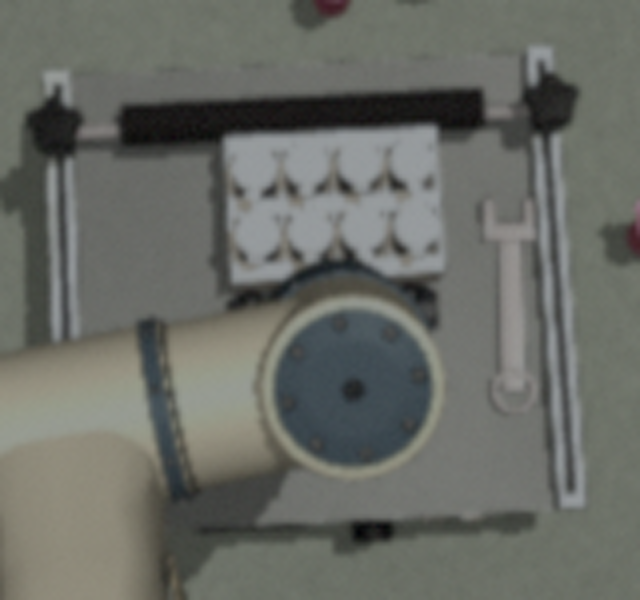

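View pics/scene19z.png

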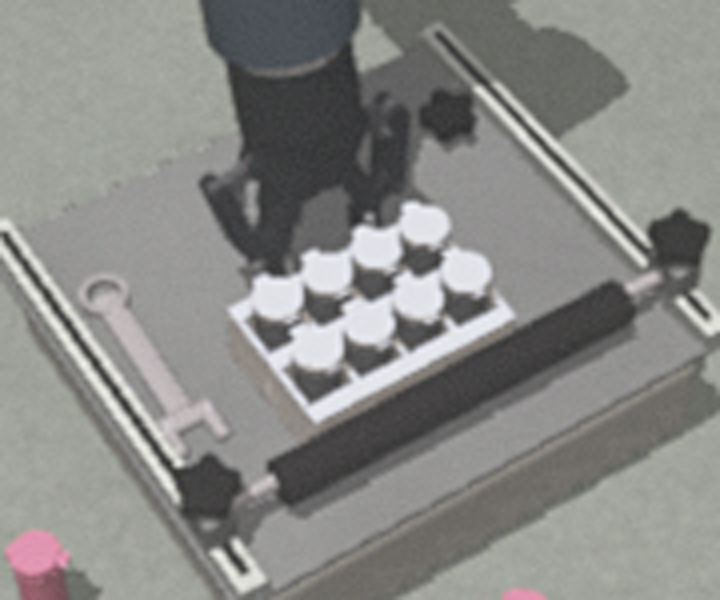

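>>> drive_tool --moves "0 0 0 0 0 0 0.6; 0 0 0 0 0 0 0.6; 0 0 0 0 0 0 0.6; 0 0 0 0 0 0 0.6"

```text
t: 30.25
position: [0.5633, -0.059, 0.0883]
orientation: [0.124, -0.033, 0.992, 0.004]
contact_force: [-12.3, -0.5, 6.7]
opening: 0.0508
```

```bash
python3 - <<'E'
from h import *
deltas(0,0,.09)
a=dict(np.load('pics/top18.png.npz'))['color'].astype(float); b=dict(np.load('pics/top19.png.npz'))['color'].astype(float)
# sleeve far/near edges by column of dark pixels
for k in('0','18','19'):
  c=dict(np.load('pics/top%s.png.npz'%k))['color'].mean(2)
  for u in(277,285,355):
    col=c[215:245,u]; print(k,u,col.round(0).astype(int).tolist()[4:26])
s=vision.snapshot('top')
E
```

```text
shaker pos -0.0006 -0.0104 0.0883 F [-12.3   -0.51   6.68] t 30.25 open 0.0508
cm [-0.1   1.04 -0.15] rot [-0.001 -0.002  0.   ]
0 277 [106, 106, 106, 105, 106, 103, 102, 88, 53, 27, 25, 22, 26, 22, 21, 13, 21, 23, 40, 59, 69, 83]
0 285 [105, 106, 105, 106, 104, 104, 99, 78, 43, 24, 21, 26, 23, 22, 21, 15, 21, 28, 49, 62, 82, 100]
0 355 [115, 114, 110, 99, 68, 33, 22, 24, 25, 22, 21, 24, 22, 20, 39, 55, 69, 87, 106, 113, 111, 112]
18 277 [105, 106, 104, 106, 106, 105, 102, 89, 57, 26, 20, 28, 25, 23, 22, 23, 14, 21, 40, 59, 67, 82]
18 285 [106, 105, 106, 107, 107, 104, 97, 77, 41, 25, 23, 27, 23, 22, 20, 17, 13, 29, 47, 63, 80, 100]
18 355 [113, 113, 113, 98, 66, 31, 23, 24, 23, 25, 25, 26, 23, 20, 33, 54, 68, 86, 107, 113, 113, 113]
19 277 [107, 105, 105, 104, 104, 102, 88, 48, 23, 21, 25, 24, 24, 20, 17, 16, 23, 41, 57, 67, 83, 100]
19 285 [105, 105, 106, 106, 104, 92, 63, 31, 21, 25, 26, 28, 21, 19, 18, 14, 33, 50, 66, 82, 100, 107]
19 355 [112, 111, 96, 57, 29, 22, 24, 21, 20, 23, 18, 15, 21, 42, 62, 70, 88, 105, 111, 112, 111, 112]
```

```bash
python3 - <<'E'
from h import *
o=arm.get_obs(); print(o['contact_force'],o['t']); print(arm.finish_job())
E
```

```text
[-12.33586552   0.04230031   7.27483407] 30.3
the job is handed in; nothing more can be done
None
```

I pressed the two open caps shut (front row, middle two cells), slid the rack square against the foam sleeve, and handed the job in at 30.3 s with the arm still pushing. The hand-in gave no verdict.

- **Caps:** with the gripper out of the way and before the slide, the picture showed all eight caps shut. They still looked shut, and the vials upright, in the last pictures.
- **Push:** the last wrist reading was 12.3 N along the push, steady. The sleeve had moved about 1.2–1.3 px (about 3.4 mm) in the top picture, which puts roughly 8–9 N on the sleeve. The two figures probably differ by friction on the platform. The tool also presses the rack down with about 7 N.
- **Alignment:** the rack looks flush along the sleeve. I judged this from the pictures and did not refit its angle.
- **Other objects:** the star knob and spanner look unmoved. I checked the bottle, jar and second bar only in the picture before the slide; the arm did not go near them after that.
- **Disagreement:** the finger tips turned out about 28 mm above the reported TCP position when shut, and about 34 mm when half open. Because of this, my first sweep went over one cap and only half closed the other. I lowered the tool and did both again.

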